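Load the charging caddy and hang it on its dock

ROBOT

A 6-joint arm with a two-finger parallel gripper is mounted at the origin on a cart in front of the work surface, level with it; the furniture and walls round the work are solid. World frame = base frame: x ahead of the robot, y to its left, z up, the work surface at z = 0. Lengths are in m, angles in degrees, forces in N, time in s.
With the tool pointing down it reaches from about 0.425 to 0.95 m from the base axis. Payload 3.5 kg.
Tool frame: the origin (TCP) lies midway between the tips of the shut fingers; the grasp point (between the pads) lies 19 mm behind it; z points along the fingers, y is the line along which they close (so a half turn about z gives the same grasp; the last joint's range is limited). The gripper opens to 85 mm and grips with 20 to 120 N. Pads are 22 mm wide; open, the fingers measure 114 mm over their backs; the gripper's body (76 mm by 85 mm) begins 54 mm behind the grasp point. The pads swing forward as they close: fully open they stand 13 mm farther back than shut.
Start: joints at [66.177, 16.404, 90.338, -0, 73.258, -8.594], TCP at [0.177, 0.651, 0.231] pointing down, gripper open.
Joint ranges: [-158.93, 158.93], [-51.34, 127.21], [12.03, 142.37], [-87.48, 267.48], [13.55, 161.25], [-162.69, 162.69]. Speed limits (degrees/s): [159.86, 159.86, 180, 180, 180, 180].

INTERFACE

Orientations are given as [roll, pitch, yaw] about the fixed x, y, z axes, in that order (R = Rz(yaw) Ry(pitch) Rx(roll)).
In Python, from workcell import readout, vision, workorder gives the robot as it stands.
- The arm moves only by the tool step_arm, never from a script. Its argument "commands" is a list of rows, each a list of 5 numbers: the shift along the tool's x, y, z in m, then the turn about the tool's z in rad, then the finger opening in m, from 0 to 0.0854. A call has 1 to 20 rows; each row is the pose to reach, as a shift and turn from the pose commanded when the call began, along the tool's axes at that moment; what a row does not reach only later rows make up. A row lasts 1/8 s, in which the tool goes at most 62.5 mm and 10.7 degrees, less where a joint would pass 70% of its speed; a pose out of reach is approached as far as the arm can. A call with a gripper value outside its range is refused whole. The fingers move at their own pace and stop on an object; "grip_force" is the grip in N (left out, the last holds). Time passes only in rows, so rows that repeat a pose let the fingers close. It gives the time, the measured TCP pose, the force, the opening and the grip force at its end, in the units of the state.
- readout.sense(): the state, without advancing time (a new reading comes with each control period).
- vision.camera(name): name is "scene" or "side" or "wrist"; returns the picture (480x640x3 uint8, blue, green, red); there is no depth.
- vision.camera_params(name): a dict with "fx", "fy", "cx", "cy" (pixels), "position" and "orientation" of the camera in the world. Camera axes: x right, y up, looking along -z (the intrinsics and any distortion apply to the point x, -y, -z); pixel columns grow to the right and rows downward; lengths in m; the calibration is good to about 2 mm. A picture is of the moment at which its call begins: read the wrist's pose just before it. camera_params takes no time and is no camera call; for the wrist camera it gives the pose at the moment of the call.
- workorder.job_done(): hands the job in; it is judged then, once.
The state is a dict: "clock": time; "joints": joint angles; "qd": joint speeds; "joint_efforts": joint torques, N m; "position": TCP position; "orientation": TCP orientation; "wrist_force": force on the tool from outside, world axes, zero at the start; "torque": the same for the moment, N m; "width": finger opening in m; "grasp_force": force on a finger pad.
Only numpy, scipy, OpenCV 4.12 (cv2) and the standard library are available. Lean on these libraries where they do the work, as an engineer would, in place of code of your own. Each camera call takes 0.05 s, during which the arm holds its last target. There are 200 camera calls.

TASK

Load every green rechargeable cell lying on the counter into a bay of the charging caddy, flat end pressed against the spring and brass button end then lowered past the orange lip so that it snaps in underneath. When all are in, lift the caddy by its post and hang it on the dock: pass both keyholes over the brass studs, then pull down until it hangs locked with the studs at the top of the slots, and let go. Leave everything else where it is.

Things in the scene. Friction and masses are not known exactly. Their poses are not given: they have to be found in the camera images.
- caddy: loose white charging caddy standing on the counter, 223 mm wide (its y), x -45 to +57 mm, about 0.68 kg. Origin: centre-bottom, z up. +x = BACK: a steel keyhole plate (x 52 to 57) 98 mm high. -x = FRONT: a wall (x -45 to -41) with the lip. Five open-topped bays run along x at y = -92, -46, 0, +46, +92 mm; floor z 8. A push of more than about 3 N may slide it
- post (a point): top middle of the caddy's black carrying post with orange top; caddy frame (34, 0, 80) mm. The post is 10 mm thick (y), x 24 to 44, z 8 to 80: grip it from above across y, fingertips above z 38 (a wall 36 high crosses at x 25 to 29)
- lip (a point): inner upper edge of the orange retaining lip, which overhangs the front ends of all bays; caddy frame (-36, 0, 41) mm; the lip spans x -41 to -36, z 38 to 41. A level cell with its button end to the front clears it when the cell's centre is at caddy x -10.5 mm or farther back, and is above all of it when the centre is above z 52
- bay1 (a point): where the centre of a seated cell lies in the bay at y = -92 mm: caddy frame (-16, -92, 26) mm. The cell lies along x on a rail 12 mm wide (top z 16), button end against the front wall under the lip, spring plate behind. At x -41 to -30 side teeth (up to z 36) leave a gap 25 mm wide; behind them the sides are open for fingers. The other bays are alike
- slot_left (a point): on the caddy's back plate: where the shank of the left (+y) stud rests when locked: near the closed upper end of the left keyhole slot, mid plate; caddy frame (54.5, 66, 84.5) mm. The narrow slot is 10 mm wide and opens below into the wide hole
- slot_right (a point): the same for the right (-y) keyhole; caddy frame (54.5, -66, 84.5) mm
- hole_left (a point): centre of the wide lower hole (20 mm wide and high, its corners cut off by 3.5 mm) of the left keyhole; caddy frame (54.5, 66, 68) mm
- hole_right (a point): the same for the right keyhole; caddy frame (54.5, -66, 68) mm
- dock: fixed black charging dock: upright board 170 mm wide, 138 high, 12 thick. Origin: foot of its front face, middle; -x points out of the face to the robot, z up; foot plate 8 mm high reaches 30 mm out. The caddy hangs on two brass studs in the face, its bottom about 25 mm above the counter, its back plate against the board, its axes parallel to the dock's
- stud_left (a point): middle of the left (+y) brass stud's shank, dock frame (-3.5, 66, 110) mm. The stud is like a screw out of the face: shank 6 mm thick, 8 mm free length, then a head 14 mm wide and 4 mm thick that ends 12 mm from the board
- stud_right (a point): middle of the right (-y) stud's shank
- chili_cup: bystander: small dark blue ramekin, 58 mm wide, 34 mm high; origin centre of underside
- spice_jar: bystander: spice jar with green cap, 46 mm wide, 106 mm high; origin centre of underside
- salt_cup: bystander: white ramekin, 70 mm wide, 42 mm high; origin centre of underside
- cell1: rechargeable cell, 20 mm thick, 50 mm long, 40 g, green sleeve with a white ring near the brass button end; slightly eight-sided, does not roll on its own; lies on the counter, may be absent. Origin: its centre; +x along its length to the button (positive) end
- spring1 (a joint): contact plate of the bay at y = -92 mm: a steel plate 20 mm wide, z 18 to 52, its face at caddy x +5 mm when the bay is empty; 0 = out (empty), grows as it is pressed back to +x (m), stop at 0.015; 0.32 N at 0, plus 80 N/m; about 0.004 with a cell seated, at least 0.0095 while a level cell passes the lip
- cell2: rechargeable cell, 20 mm thick, 50 mm long, 40 g, green sleeve with a white ring near the brass button end; slightly eight-sided, does not roll on its own; lies on the counter, may be absent. Origin: its centre; +x along its length to the button (positive) end
- spring2 (a joint): contact plate of the bay at y = -46 mm: a steel plate 20 mm wide, z 18 to 52, its face at caddy x +5 mm when the bay is empty; 0 = out (empty), grows as it is pressed back to +x (m), stop at 0.015; 0.32 N at 0, plus 80 N/m; about 0.004 with a cell seated, at least 0.0095 while a level cell passes the lip
- cell3: rechargeable cell, 20 mm thick, 50 mm long, 40 g, green sleeve with a white ring near the brass button end; slightly eight-sided, does not roll on its own; lies on the counter, may be absent. Origin: its centre; +x along its length to the button (positive) end
- spring3 (a joint): contact plate of the bay at y = 0 mm: a steel plate 20 mm wide, z 18 to 52, its face at caddy x +5 mm when the bay is empty; 0 = out (empty), grows as it is pressed back to +x (m), stop at 0.015; 0.32 N at 0, plus 80 N/m; about 0.004 with a cell seated, at least 0.0095 while a level cell passes the lip
- cell4: rechargeable cell, 20 mm thick, 50 mm long, 40 g, green sleeve with a white ring near the brass button end; slightly eight-sided, does not roll on its own; lies on the counter, may be absent. Origin: its centre; +x along its length to the button (positive) end
- spring4 (a joint): contact plate of the bay at y = 46 mm: a steel plate 20 mm wide, z 18 to 52, its face at caddy x +5 mm when the bay is empty; 0 = out (empty), grows as it is pressed back to +x (m), stop at 0.015; 0.32 N at 0, plus 80 N/m; about 0.004 with a cell seated, at least 0.0095 while a level cell passes the lip
- cell5: rechargeable cell, 20 mm thick, 50 mm long, 40 g, green sleeve with a white ring near the brass button end; slightly eight-sided, does not roll on its own; lies on the counter, may be absent. Origin: its centre; +x along its length to the button (positive) end
- spring5 (a joint): contact plate of the bay at y = 92 mm: a steel plate 20 mm wide, z 18 to 52, its face at caddy x +5 mm when the bay is empty; 0 = out (empty), grows as it is pressed back to +x (m), stop at 0.015; 0.32 N at 0, plus 80 N/m; about 0.004 with a cell seated, at least 0.0095 while a level cell passes the lip
Mind the look-alikes: they are no part of the job. There is more than one size of the dock; the one meant has the size given above.

How it is judged:
By the outcome, as a careful person would: the job done as asked, in the order asked, and still so for the second after the job is handed in, with the robot touching nothing.
Of cell1, cell2, cell3, cell4, cell5 only 3 to 5 are there at a start; the rules pass over those that are not, and their reading is None.
At some moment in a run one of cell1, cell2, cell3, cell4, cell5, caddy may be knocked a few centimetres aside while the robot is not near it.
It also fails if it takes over 210 s, if anything falls off the work surface, if the arm or the gripper's body presses on something with over 40 N, if the wrist force passes 120 N, or if a joint passes its speed limit or range.

## Working session

There is one attempt and no reset: what is moved stays moved. The work goes in short steps, Python scripts to look and compute and a tool call to move; the robot and the scene stay as the last step left them, time stands still between calls to the robot, and variables do not carry over. Pictures are saved under pics/ and viewed, at most 14 in all, crops included, and the job is handed in when it is done.

Besides the shell and the picture viewer there is one more tool, called after "Request:" as name([rows], argument=value, ...), one row to a line, values as JSON. step_arm: Moves the arm, as the interface text tells. Its arguments: {"type":"object","properties":{"commands":{"type":"array"},"grip_force":{"type":"number"}},"required":["commands"]}

```bash
ls; mkdir -p pics; python3 - <<'E'
from workcell import readout, vision
import cv2
print(readout.sense())
for n in("scene","side","wrist"):
    p=vision.camera_params(n);print(n,p)
    cv2.imwrite(f"pics/{n}0.png",vision.camera(n))
E
```

```text
pics
{'clock': 0.0, 'joints': array([ 6.61780662e+01,  1.64549308e+01,  9.04231201e+01, -1.29423872e-03,
        7.32590674e+01, -8.59470652e+00]), 'qd': array([ 0.08242165, -0.01631722, -0.04392914,  0.03469271, -0.15237793,
        0.02814024]), 'joint_efforts': array([-1.25900737e-03, -4.05976260e+01, -2.92625999e+01, -1.97887061e-04,
        5.86518217e-03, -1.38714213e-05]), 'position': array([0.17699707, 0.65069409, 0.22992689]), 'orientation': array([-1.79864236e+02, -1.92669101e-02,  1.64773124e+02]), 'wrist_force': array([-0.5826652 ,  0.62960142, -0.220154  ]), 'torque': array([0.03245027, 0.04166072, 0.00033621]), 'grasp_force': 0.0, 'width': 0.08566213599253236}
scene {'fx': 500.6737284241449, 'fy': 500.6737284241449, 'cx': 327.04005365873314, 'cy': 233.70342985393103, 'position': array([-0.71420066, -0.47423818,  1.19403827]), 'orientation': array([ 50.45132945,   0.54416814, -73.77357913])}
side {'fx': 503.36349785908175, 'fy': 503.36349785908175, 'cx': 328.0268148767285, 'cy': 245.53341664782525, 'position': array([-0.14705516, -0.28391526,  1.4554799 ]), 'orientation': array([ 29.44444204,   0.23630031, -75.46281743])}
wrist {'fx': 402.0380380844812, 'fy': 402.0380380844812, 'cx': 316.4378264844967, 'cy': 238.19836873889952, 'position': array([0.10836567, 0.67021058, 0.37268184]), 'orientation': array([-16.08156161,   0.17216032,  74.77083233])}
```

View pics/scene0.png

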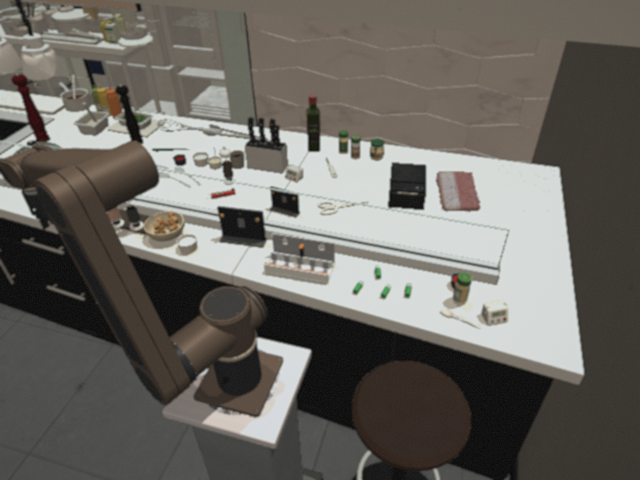

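View pics/side0.png

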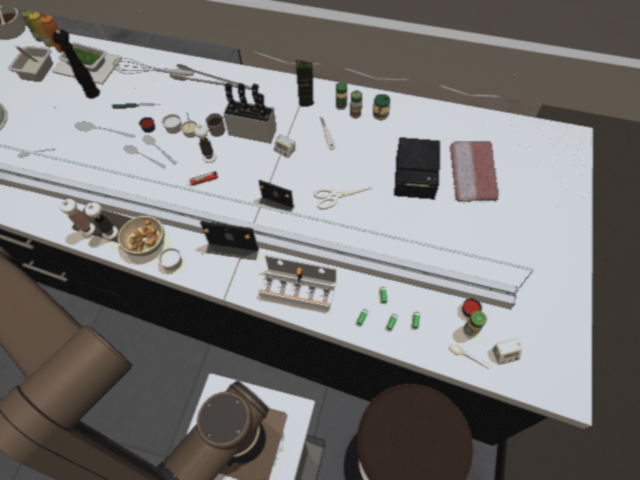

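The side view shows four green cells at about (383,296), (362,317), (392,322) and (416,320), the caddy at (298,283), and two dock candidates at (229,238), larger, and (276,194), smaller. I'll measure these and make enlarged crops.

```bash
cat > h.py <<'E'
import numpy as np, cv2
from scipy.spatial.transform import Rotation as Ro
from workcell import readout, vision
def RT(p): return Ro.from_euler('xyz',p['orientation'],degrees=True).as_matrix(), np.array(p['position'])
def proj(p,P):
    R,t=RT(p); c=(np.atleast_2d(P)-t)@R
    return np.c_[p['cx']+p['fx']*c[:,0]/-c[:,2], p['cy']+p['fy']*-c[:,1]/-c[:,2]]
def plane(p,uv,z=0.):
    R,t=RT(p); uv=np.atleast_2d(uv).astype(float)
    d=np.c_[(uv[:,0]-p['cx'])/p['fx'],-(uv[:,1]-p['cy'])/p['fy'],-np.ones(len(uv))]@R.T
    return t+d*((z-t[2])/d[:,2])[:,None]
def greens(img,amin=20):
    hsv=cv2.cvtColor(img,cv2.COLOR_BGR2HSV)
    m=cv2.inRange(hsv,(50,120,50),(80,255,255))
    n,l,s,c=cv2.connectedComponentsWithStats(m)
    return [(c[i],s[i,4]) for i in range(1,n) if s[i,4]>=amin],m
E
python3 - <<'E'
from h import *
np.set_printoptions(precision=4,suppress=True)
for n in("scene","side"):
    p=vision.camera_params(n); im=cv2.imread(f"pics/{n}0.png")
    for c,a in greens(im)[0]: print(n,c,a,plane(p,c,.01)[0])
p=vision.camera_params("side")
print("dock A feet, B feet", plane(p,[(203,249),(255,252),(259,202),(292,208)],0))
print("caddy fl fr, ",plane(p,[(259,296),(329,307)],0), "rail", plane(p,[(0,200),(510,300)],0))
a=cv2.imread("pics/side0.png")[175:335,190:440]
cv2.imwrite("pics/c1.png",cv2.resize(a,(800,512),interpolation=cv2.INTER_CUBIC))
E
```

```text
scene [377.5714 272.5238] 21 [ 0.507  -0.2856  0.01  ]
scene [357.36 287.48] 25 [ 0.4199 -0.2362  0.01  ]
scene [407.5385 290.6923] 26 [ 0.4499 -0.3968  0.01  ]
scene [385.  291.5] 24 [ 0.4265 -0.327   0.01  ]
side [383.25   296.1389] 36 [ 0.5087 -0.2857  0.01  ]
side [361.2105 317.9737] 38 [ 0.421 -0.235  0.01 ]
side [415.4615 320.9231] 39 [ 0.4528 -0.3967  0.01  ]
side [391.0476 322.881 ] 42 [ 0.4281 -0.3261  0.01  ]
dock A feet, B feet [[0.531  0.3258 0.    ]
 [0.5631 0.1553 0.    ]
 [0.7558 0.2055 0.    ]
 [0.7603 0.0866 0.    ]]
caddy fl fr,  [[ 0.4164  0.0926  0.    ]
 [ 0.4353 -0.1298  0.    ]] rail [[ 0.538   1.0896  0.    ]
 [ 0.599  -0.6716  0.    ]]
```

View pics/c1.png

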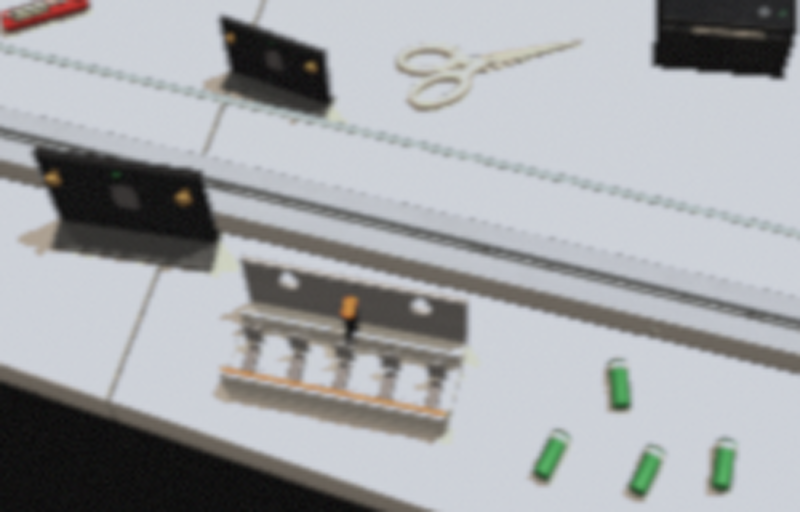

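Two things fit the word "dock": A at side (229,238), with foot corners 0.173 m apart, and B at (276,194), about 0.12 m wide and on the raised shelf. A fits the given 170 mm width, and the crop confirms it. All four cells have their white ring (button) end pointing up in the image, roughly +x, so each needs a half turn. Next I'll move over the scene for a closer look.

```bash
cat >> h.py <<'E'
def go(*goals):
    "goals (x,y,z,yawdeg): print tool-frame shifts/turn from the measured pose"
    s=readout.sense(); y0=s['orientation'][2]; p=s['position']
    R=Ro.from_euler('xyz',[180,0,y0],degrees=True).as_matrix()
    print("at",p.round(4),s['orientation'].round(2),"t",round(s['clock'],2),"w",round(s['width'],4),"F",s['wrist_force'].round(1))
    for g in goals:
        d=R.T@(np.array(g[:3])-p); a=-(g[3]-y0)
        a=(a+180)%360-180
        print(g,"->",d.round(4),"turn",round(np.radians(a),4),"alt",round(np.radians(a-360*np.sign(a)),3))
E
python3 -c "
from h import *
go((.55,.15,.33,180),(.5,-.12,.33,180))"
```

```text
at [0.177  0.6508 0.2302] [-1.7989e+02 -2.0000e-02  1.6477e+02] t 0.15 w 0.0855 F [ 0.   0.1 -0.3]
(0.55, 0.15, 0.33, 180) -> [-0.4914 -0.3853 -0.0998] turn -0.2657 alt 6.017
(0.5, -0.12, 0.33, 180) -> [-0.5141 -0.6589 -0.0998] turn -0.2657 alt 6.017
```

Request:
step_arm([
  [-0.49,-0.385,-0.1,-0.266,0.05],
  [-0.49,-0.385,-0.1,-0.266,0.05],
  [-0.49,-0.385,-0.1,-0.266,0.05],
  [-0.49,-0.385,-0.1,-0.266,0.05],
  [-0.49,-0.385,-0.1,-0.266,0.05],
  [-0.49,-0.385,-0.1,-0.266,0.05],
  [-0.49,-0.385,-0.1,-0.266,0.05],
  [-0.49,-0.385,-0.1,-0.266,0.05],
  [-0.49,-0.385,-0.1,-0.266,0.05],
  [-0.49,-0.385,-0.1,-0.266,0.05],
  [-0.514,-0.659,-0.1,-0.266,0.05],
  [-0.514,-0.659,-0.1,-0.266,0.05],
  [-0.514,-0.659,-0.1,-0.266,0.05],
  [-0.514,-0.659,-0.1,-0.266,0.05],
  [-0.514,-0.659,-0.1,-0.266,0.05],
  [-0.514,-0.659,-0.1,-0.266,0.05],
  [-0.514,-0.659,-0.1,-0.266,0.05],
  [-0.514,-0.659,-0.1,-0.266,0.05],
])

```text
clock: 2.4
position: [0.5003, -0.1184, 0.3313]
orientation: [180.0, -0.0, -179.9]
wrist_force: [0.6, 0.7, 0.4]
width: 0.0501
grasp_force: 0.0
```

```bash
python3 - <<'E'
from h import *
np.set_printoptions(precision=4,suppress=True)
go()
p=vision.camera_params("wrist");im=vision.camera("wrist");cv2.imwrite("pics/w1.png",im)
import json;json.dump({k:np.array(v).tolist() for k,v in p.items()},open("pics/w1.json","w"))
for c,a in greens(im)[0]: print(c,a,plane(p,c,.01)[0])
E
```

```text
at [ 0.5003 -0.1184  0.3313] [ 179.98   -0.   -179.89] t 2.4 w 0.0501 F [0.6 0.7 0.4]
[211.7574 112.1109] 577 [ 0.4185 -0.2334  0.01  ]
[129.3163 118.4893] 607 [ 0.4254 -0.3251  0.01  ]
[ 68.3873 140.3821] 581 [ 0.4491 -0.3965  0.01  ]
[173.5    191.9047] 514 [ 0.5071 -0.2841  0.01  ]
```

View pics/w1.png

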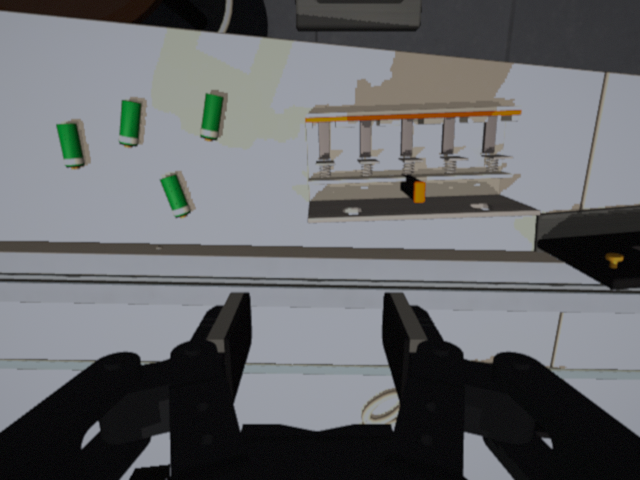

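The wrist view shows the four cells at (212,112), (129,118), (68,140) and (174,192), with their white rings toward image-down (+x). The caddy has its orange lip along row ~115, the post top at (419,191) and the dock at the right. Next I'll fit the cell axes and the caddy pose.

```bash
cat >> h.py <<'E'
def cells(p,im,amin=100):
    out=[]; n,l,s,c=cv2.connectedComponentsWithStats(greens(im)[1])
    hsv=cv2.cvtColor(im,cv2.COLOR_BGR2HSV)
    for i in range(1,n):
        if s[i,4]<amin: continue
        v,u=np.nonzero(l==i); P=plane(p,np.c_[u,v],.012)[:,:2]
        m=P.mean(0); a=np.linalg.svd(P-m,full_matrices=False)[2][0]
        q=(P-m)@a; w=(P-m)@np.array([-a[1],a[0]])
        # ring end = brighter just beyond
        def val(t):
            X=proj(p,[[*(m+a*t),.015]])[0].round().astype(int)
            return hsv[X[1],X[0]].astype(int)
        e0,e1=np.percentile(q,[1,99]); b0,b1=val(e0-.003),val(e1+.003)
        sc=lambda b:b[2]-b[1]
        print("  cell px",c[i].round(0),"c",m.round(4),"L",round(e1-e0,4),"W",round(np.ptp(np.percentile(w,[1,99])),4),"ang",round(np.degrees(np.arctan2(a[1],a[0])),1),"ends",(m+a*e0).round(4),b0,(m+a*e1).round(4),b1)
def caddy(p,im,amin=40):
    hsv=cv2.cvtColor(im,cv2.COLOR_BGR2HSV)
    m=cv2.inRange(hsv,(8,150,90),(22,255,255)); n,l,s,c=cv2.connectedComponentsWithStats(m)
    for i in range(1,n):
        if s[i,4]<amin: continue
        v,u=np.nonzero(l==i); z=.041 if np.ptp(u)>60 or np.ptp(v)>60 else .080
        P=plane(p,np.c_[u,v],z)[:,:2]; mm=P.mean(0); a=np.linalg.svd(P-mm,full_matrices=False)[2][0]
        q=(P-mm)@a; e=np.percentile(q,[.3,99.7]); mid=mm+a*e.mean()
        print("  orange px",c[i].round(1),s[i,4],"z",z,"mean",mm.round(4),"mid",mid.round(4),"len",round(e[1]-e[0],4),"yaw",round(np.degrees(np.arctan2(-a[0],a[1]) if a[1]>0 else np.arctan2(a[0],-a[1])),2))
E
python3 - <<'E'
from h import *
import json
p=json.load(open("pics/w1.json"));im=cv2.imread("pics/w1.png")
cells(p,im);caddy(p,im)
E
```

```text
cell px [212. 112.] c [ 0.4186 -0.233 ] L 0.036 W 0.0176 ang -12.4 ends [ 0.4013 -0.2291] [ 14  44 111] [ 0.4364 -0.2369] [113  18 166]
  cell px [129. 118.] c [ 0.4255 -0.3242] L 0.0367 W 0.0185 ang -13.2 ends [ 0.4079 -0.3201] [ 15  41 112] [ 0.4437 -0.3285] [108  19 162]
  cell px [ 68. 140.] c [ 0.4491 -0.3953] L 0.0358 W 0.019 ang 1.4 ends [ 0.4315 -0.3957] [ 90   7 154] [ 0.4673 -0.3948] [105  19 160]
  cell px [174. 192.] c [ 0.5069 -0.2834] L 0.0361 W 0.0185 ang 14.9 ends [ 0.4896 -0.288 ] [ 21  30 121] [ 0.5245 -0.2787] [110  19 165]
  orange px [417.1 115.7] 876 z 0.041 mean [ 0.4224 -0.0145] mid [ 0.4225 -0.0194] len 0.219 yaw 2.1
  orange px [418.9 191.9] 242 z 0.08 mean [ 0.4948 -0.0169] mid [ 0.4945 -0.0169] len 0.0211 yaw -87.49
  orange px [615.2 259.8] 78 z 0.08 mean [0.5652 0.1915] mid [0.5652 0.1911] len 0.0147 yaw -1.32
```

The cells' green sleeves measure 36 x 18 mm. The caddy's lip and post are 72.4 mm apart against 72.5 mm expected, with yaw 2.1° and origin (0.461, -0.018). I'll grasp cell A at about (0.4257, -0.2345).

```bash
python3 -c "
from h import *
go((.4257,-.2345,.10,167.6),(.4257,-.2345,.002,167.6))"
```

```text
at [ 0.5003 -0.1184  0.3313] [ 179.99   -0.   -179.88] t 2.45 w 0.05 F [0.1 0.1 1.6]
(0.4257, -0.2345, 0.1, 167.6) -> [ 0.0749 -0.1159  0.2313] turn 0.2185 alt -6.065
(0.4257, -0.2345, 0.002, 167.6) -> [ 0.0749 -0.1159  0.3293] turn 0.2185 alt -6.065
```

Request:
step_arm([
  [0.075,-0.116,0.231,0.2185,0.05],
  [0.075,-0.116,0.231,0.2185,0.05],
  [0.075,-0.116,0.231,0.2185,0.05],
  [0.075,-0.116,0.231,0.2185,0.05],
  [0.075,-0.116,0.231,0.2185,0.05],
  [0.075,-0.116,0.231,0.2185,0.05],
  [0.075,-0.116,0.27,0.2185,0.05],
  [0.075,-0.116,0.31,0.2185,0.05],
  [0.075,-0.116,0.329,0.2185,0.05],
  [0.075,-0.116,0.329,0.2185,0.05],
], grip_force=40)

```text
clock: 3.7
position: [0.4266, -0.2353, 0.0032]
orientation: [-180.0, 0.1, 167.6]
wrist_force: [1.0, -1.1, -0.2]
width: 0.0499
grasp_force: 0.0
```

Position is good, so I'll close the fingers and lift to about 80 mm.

Request:
step_arm([
  [0,0,0.001,0,0.015],
  [0,0,0.001,0,0.015],
  [0,0,0.001,0,0.015],
  [0,0,0.001,0,0.015],
  [0,0,0.001,0,0.015],
  [0,0,-0.04,0,0.015],
  [0,0,-0.08,0,0.015],
  [0,0,-0.1,0,0.015],
  [0,0,-0.1,0,0.015],
])

```text
clock: 4.82
position: [0.4263, -0.2366, 0.1046]
orientation: [-179.9, 0.3, 167.5]
wrist_force: [-0.9, 0.3, -0.3]
width: 0.019
grasp_force: 39.6
```

```bash
python3 - <<'E'
from h import *
go()
p=vision.camera_params("wrist");im=vision.camera("wrist");cv2.imwrite("pics/g1.png",im)
for c,a in greens(im)[0]: print(c,a)
R=Ro.from_euler('xyz',readout.sense()['orientation'],degrees=True).as_matrix()
t=readout.sense()['position']
# tool-frame probes
for zz in(-.006,-.010,-.016):
  for x in(.015,.025,.035): print(zz,x,proj(p,[t+R@np.array([x,0,zz])]).round(0))
E
```

```text
at [ 0.4263 -0.2366  0.1046] [-179.86    0.26  167.49] t 4.83 w 0.019 F [-0.9  0.3 -0.3]
[180.02435065 272.3030303 ] 1848
[316.58129133 304.71528588] 5142
[ 87.38717068 327.42268041] 1746
[183.92857143 314.30952381] 42
[104.65853659 364.31707317] 41
[299.55269923 381.218509  ] 389
[296.90322581 403.25806452] 31
-0.006 0.015 [[317. 278.]]
-0.006 0.025 [[317. 253.]]
-0.006 0.035 [[317. 226.]]
-0.01 0.015 [[317. 283.]]
-0.01 0.025 [[317. 256.]]
-0.01 0.035 [[317. 229.]]
-0.016 0.015 [[317. 289.]]
-0.016 0.025 [[317. 262.]]
-0.016 0.035 [[317. 233.]]
```

View pics/g1.png

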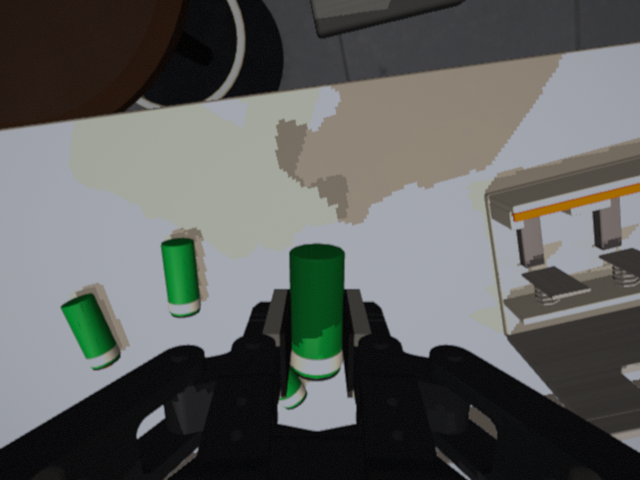

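The held cell's flat-end edge is at row 245 against 247 predicted, so its centre is within 1 mm of the TCP. Next I'll carry it above bay 1 with the half turn.

```bash
cat >> h.py <<'E'
def cw(C,yaw,x,y):
    a=np.radians(yaw); return (C[0]+x*np.cos(a)-y*np.sin(a), C[1]+x*np.sin(a)+y*np.cos(a))
C=(.4608,-.0181); CY=2.1
def held(p,im):
    n,l,s,c=cv2.connectedComponentsWithStats(greens(im)[1])
    i=max(range(1,n),key=lambda i:s[i,4]*(abs(c[i][0]-316)<40 and s[i,1]<300))
    st=readout.sense(); R=Ro.from_euler('xyz',st['orientation'],degrees=True).as_matrix()
    v,u=np.nonzero(l==i); r=np.percentile(v,.5); xs=np.linspace(.01,.045,71)
    rows=[proj(p,[st['position']+R@np.array([x,0,.0025])])[0,1] for x in xs]
    print("  held px",c[i].round(0),"top row",r,"flat end tool x",round(float(np.interp(-r,-np.array(rows),xs)),4))
E
python3 -c "
from h import *
im=cv2.imread('pics/g1.png');held(vision.camera_params('wrist'),im)
go((*cw(C,CY,-.027,-.092),.12,CY))"
```

```text
held px [317. 305.] top row 254.0 flat end tool x 0.0233
at [ 0.4254 -0.2358  0.1029] [-1.7995e+02  9.0000e-02  1.6749e+02] t 4.88 w 0.0188 F [ 0.1  0.5 -1.4]
(np.float64(0.43718935456897945), np.float64(-0.1110275923627134), 0.12, 2.1) -> [ 0.0155  0.1244 -0.0171] turn 2.8866 alt -3.397
```

Request:
step_arm([
  [0.0155,0.1244,-0.017,2.887,0.015],
  [0.0155,0.1244,-0.017,2.887,0.015],
  [0.0155,0.1244,-0.017,2.887,0.015],
  [0.0155,0.1244,-0.017,2.887,0.015],
  [0.0155,0.1244,-0.017,2.887,0.015],
  [0.0155,0.1244,-0.017,2.887,0.015],
  [0.0155,0.1244,-0.017,2.887,0.015],
  [0.0155,0.1244,-0.017,2.887,0.015],
  [0.0155,0.1244,-0.017,2.887,0.015],
  [0.0155,0.1244,-0.017,2.887,0.015],
  [0.0155,0.1244,-0.017,2.887,0.015],
  [0.0155,0.1244,-0.017,2.887,0.015],
  [0.0155,0.1244,-0.017,2.887,0.015],
  [0.0155,0.1244,-0.017,2.887,0.015],
  [0.0155,0.1244,-0.017,2.887,0.015],
  [0.0155,0.1244,-0.017,2.887,0.015],
  [0.0155,0.1244,-0.017,2.887,0.015],
  [0.0155,0.1244,-0.017,2.887,0.015],
])

```text
clock: 7.12
position: [0.4364, -0.1105, 0.1184]
orientation: [-179.9, 0.1, 2.2]
wrist_force: [0.3, -0.9, -0.9]
width: 0.019
grasp_force: 39.7
```

```bash
sed -i 's/(50,120,50),(80,255,255)/(50,120,25),(80,255,255)/' h.py; python3 - <<'E'
from h import *
p=vision.camera_params("wrist");im=vision.camera("wrist");cv2.imwrite("pics/g2.png",im)
held(p,im);caddy(p,im);cells(p,im)
ps=vision.camera_params("side");ims=vision.camera("side");caddy(ps,ims,8);print([plane(ps,c,.01)[0].round(3) for c,a in greens(ims)[0]])
go((*cw(C,CY,-.03,-.092),.048,CY),(*cw(C,CY,-.0085,-.092),.048,CY),(*cw(C,CY,-.0085,-.092),.020,CY))
E
```

```text
held px [316. 300.] top row 246.0 flat end tool x 0.0246
  orange px [109.1 138.3] 1245 z 0.08 mean [ 0.4956 -0.017 ] mid [ 0.4954 -0.017 ] len 0.02 yaw -88.14
  orange px [146.7 264.1] 2392 z 0.041 mean [ 0.4229 -0.0118] mid [ 0.4228 -0.0104] len 0.1668 yaw 2.01
  orange px [346.9 264.6] 41 z 0.08 mean [ 0.441  -0.1243] mid [ 0.4411 -0.1243] len 0.0036 yaw -89.81
  cell px [608.  86.] c [ 0.532 -0.276] L 0.0214 W 0.0022 ang -76.0 ends [ 0.5293 -0.2653] [49 76 57] [ 0.5345 -0.286 ] [110  18 170]
  cell px [610. 132.] c [ 0.5066 -0.2831] L 0.0374 W 0.0227 ang -160.6 ends [ 0.5236 -0.2771] [110  14 170] [ 0.4883 -0.2895] [110  17 175]
  cell px [630. 266.] c [ 0.4223 -0.3169] L 0.04 W 0.0167 ang -172.6 ends [ 0.4448 -0.314 ] [33 43 60] [ 0.4052 -0.3192] [110  18 174]
  cell px [316. 300.] c [ 0.3897 -0.1117] L 0.0812 W 0.0349 ang -178.0 ends [ 0.4285 -0.1104] [51 40 89] [ 0.3474 -0.1132] [ 17  37 132]
  cell px [316. 375.] c [ 0.3318 -0.1136] L 0.0311 W 0.0079 ang 91.3 ends [ 0.3321 -0.1292] [114  17  73] [ 0.3314 -0.0981] [10 14 53]
  orange px [45.2 27.1] 412 z 0.08 mean [1.3229 1.3222] mid [1.2941 1.2901] len 0.2524 yaw -41.97
[array([ 0.498, -0.094,  0.01 ]), array([ 0.509, -0.286,  0.01 ]), array([ 0.453, -0.397,  0.01 ]), array([ 0.429, -0.326,  0.01 ])]
at [ 0.4367 -0.1107  0.1189] [-1.7998e+02  4.0000e-02  2.1400e+00] t 7.22 w 0.0189 F [-0.7  0.3 -1.1]
(np.float64(0.43419136938764347), np.float64(-0.11113752348883306), 0.048, 2.1) -> [-0.0025  0.0004  0.0709] turn 0.0006 alt -6.283
(np.float64(0.4556769298538846), np.float64(-0.1103496837516421), 0.048, 2.1) -> [0.019  0.0004 0.0709] turn 0.0006 alt -6.283
(np.float64(0.4556769298538846), np.float64(-0.1103496837516421), 0.02, 2.1) -> [0.019  0.0004 0.0989] turn 0.0006 alt -6.283
```

View pics/g2.png

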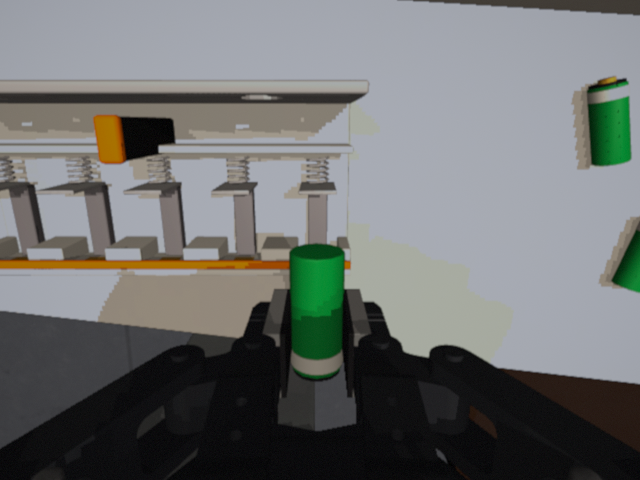

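The view shows bay 1 straight ahead with its spring plate at (317,187), and the flat end facing it. The cell is centred to within 1 mm and the caddy hasn't moved (post 0.4956, lip 0.4228). I'll lower it, press back, lower past the lip and release.

Request:
step_arm([
  [-0.0025,0,0.04,0,0.015],
  [-0.0025,0,0.065,0,0.015],
  [-0.0025,0,0.072,0,0.015],
  [-0.0025,0,0.072,0,0.015],
  [0.003,0,0.072,0,0.015],
  [0.009,0,0.072,0,0.015],
  [0.015,0,0.072,0,0.015],
  [0.0203,0,0.072,0,0.015],
  [0.0203,0,0.072,0,0.015],
  [0.0203,0,0.072,0,0.015],
])

```text
clock: 8.48
position: [0.457, -0.11, 0.0472]
orientation: [-180.0, 0.0, 2.1]
wrist_force: [-1.4, -0.7, 0.7]
width: 0.0192
grasp_force: 39.8
```

```bash
python3 - <<'E'
from h import *
p=vision.camera_params("wrist");im=vision.camera("wrist");cv2.imwrite("pics/g3.png",im)
held(p,im);caddy(p,im)
C=(.4612,-.0181)
go((*cw(C,CY,-.0076,-.092),.019,CY))
E
```

```text
held px [316. 302.] top row 250.0 flat end tool x 0.0231
  orange px [  7.9 229.1] 1151 z 0.041 mean [0.4828 0.0097] mid [0.4843 0.0095] len 0.0287 yaw 84.33
  orange px [ 67.3 366.8] 1530 z 0.041 mean [ 0.4229 -0.0048] mid [ 0.423  -0.0061] len 0.06 yaw 2.25
at [ 0.457  -0.11    0.0472] [-1.7999e+02  3.0000e-02  2.0800e+00] t 8.53 w 0.0187 F [-0.6 -0.7  0.7]
(np.float64(0.4569763254082854), np.float64(-0.1103167044138062), 0.019, 2.1) -> [-0.      0.0004  0.0282] turn -0.0003 alt 6.283
```

View pics/g3.png

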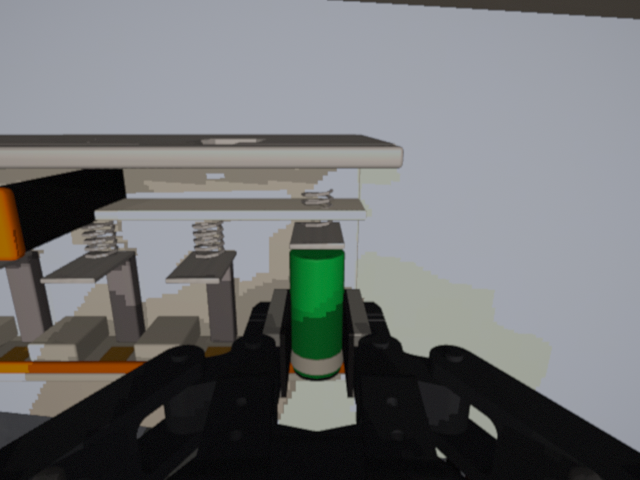

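The spring plate at (317,238) is pressed back and the caddy is still in place. I'll lower past the lip and open.

Request:
step_arm([
  [0,0,0.008,0,0.015],
  [0,0,0.016,0,0.015],
  [0,0,0.024,0,0.015],
  [0,0,0.0285,0,0.015],
  [0,0,0.0285,0,0.015],
  [0,0,0.0285,0,0.03],
  [0,0,0.0285,0,0.03],
  [0,0,0.0285,0,0.03],
  [0,0,0.0285,0,0.03],
  [0,0,0.0,0,0.03],
  [0,0,-0.05,0,0.03],
  [0,0,-0.075,0,0.03],
  [0,0,-0.075,0,0.03],
])

```text
clock: 10.15
position: [0.4589, -0.1108, 0.1246]
orientation: [179.8, -0.3, 2.1]
wrist_force: [-0.5, -0.2, -0.5]
width: 0.0301
grasp_force: 0.0
```

```bash
python3 - <<'E'
from h import *
p=vision.camera_params("wrist");im=vision.camera("wrist");cv2.imwrite("pics/g4.png",im)
caddy(p,im);cells(p,im)
c2=cv2.resize(im[150:400,60:460],(800,500)); cv2.imwrite("pics/g4c.png",c2)
go()
E
```

```text
orange px [119.9 188.1] 1051 z 0.08 mean [ 0.4956 -0.0171] mid [ 0.4956 -0.0171] len 0.0207 yaw -89.02
  orange px [127.1 296.6] 1994 z 0.041 mean [0.4224 0.0037] mid [0.4224 0.0033] len 0.1551 yaw 1.94
  orange px [311.6 297. ] 481 z 0.041 mean [ 0.4261 -0.1087] mid [ 0.4261 -0.1087] len 0.041 yaw 2.03
  cell px [590. 128.] c [ 0.5316 -0.2761] L 0.0211 W 0.0025 ang -78.1 ends [ 0.5294 -0.2655] [36 42 61] [ 0.5337 -0.2861] [110  19 165]
  cell px [592. 170.] c [ 0.5062 -0.2833] L 0.0378 W 0.0224 ang -159.4 ends [ 0.5234 -0.2768] [109  13 162] [ 0.488  -0.2901] [110  18 167]
  cell px [314. 253.] c [ 0.4452 -0.1098] L 0.0351 W 0.0194 ang -178.2 ends [ 0.4622 -0.1093] [ 12  16 159] [ 0.4271 -0.1104] [ 17  39 125]
  cell px [621. 291.] c [ 0.4246 -0.3219] L 0.04 W 0.0246 ang -176.8 ends [ 0.4451 -0.3207] [ 18  37 138] [ 0.4051 -0.323 ] [110  18 166]
at [ 0.4576 -0.1102  0.1226] [ 1.7995e+02 -9.0000e-02  2.0800e+00] t 10.2 w 0.0299 F [-0.2 -0.8 -1. ]
```

View pics/g4c.png

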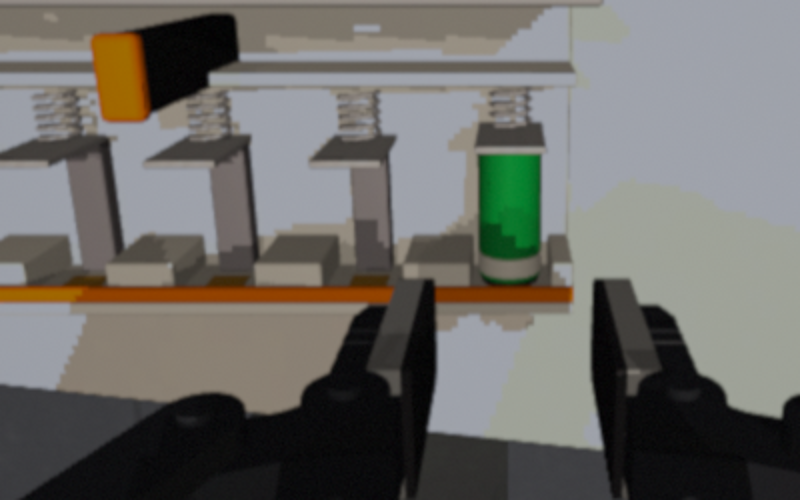

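Cell A is seated under the lip at crop (510,220), and the caddy is unmoved. Next is cell D, near (0.5138, -0.2816) at yaw 14.9.

```bash
python3 -c "
from h import *
go((.5138,-.2816,.12,194.9))"
```

```text
at [ 0.4576 -0.1102  0.1226] [ 1.7995e+02 -9.0000e-02  2.0800e+00] t 10.2 w 0.0299 F [-0.2 -0.8 -1. ]
(0.5138, -0.2816, 0.12, 194.9) -> [0.05   0.1733 0.0026] turn 2.9179 alt -3.365
```

Request:
step_arm([
  [0.05,0.173,0.003,-1.5,0.05],
  [0.05,0.173,0.003,-1.5,0.05],
  [0.05,0.173,0.003,-1.5,0.05],
  [0.05,0.173,0.003,-1.5,0.05],
  [0.05,0.173,0.003,-1.5,0.05],
  [0.05,0.173,0.003,-1.5,0.05],
  [0.05,0.173,0.003,-1.5,0.05],
  [0.05,0.173,0.003,-3.365,0.05],
  [0.05,0.173,0.003,-3.365,0.05],
  [0.05,0.173,0.003,-3.365,0.05],
  [0.05,0.173,0.003,-3.365,0.05],
  [0.05,0.173,0.003,-3.365,0.05],
  [0.05,0.173,0.003,-3.365,0.05],
  [0.05,0.173,0.003,-3.365,0.05],
  [0.05,0.173,0.003,-3.365,0.05],
  [0.05,0.173,0.003,-3.365,0.05],
  [0.05,0.173,0.003,-3.365,0.05],
  [0.05,0.173,0.003,-3.365,0.05],
  [0.05,0.173,0.003,-3.365,0.05],
  [0.05,0.173,0.003,-3.365,0.05],
])

```text
clock: 12.7
position: [0.5128, -0.2806, 0.1178]
orientation: [179.9, -0.1, -165.3]
wrist_force: [-0.2, 0.5, -0.1]
width: 0.0501
grasp_force: 0.0
```

```bash
cat > look.py <<'E'
from h import *
import sys
p=vision.camera_params("wrist");im=vision.camera("wrist");cv2.imwrite(f"pics/{sys.argv[1]}.png",im)
cells(p,im,300);caddy(p,im)
if len(sys.argv)>2: held(p,im)
go()
E
python3 look.py d1
```

```text
cell px [281.  78.] c [ 0.4251 -0.3239] L 0.0372 W 0.0182 ang -11.6 ends [ 0.4072 -0.3203] [ 20  33 117] [ 0.4436 -0.3277] [110  18 166]
  cell px [153.  88.] c [ 0.4492 -0.3946] L 0.0371 W 0.0195 ang 2.7 ends [ 0.431  -0.3954] [ 41  18 154] [ 0.4681 -0.3937] [110  19 165]
  cell px [615. 224.] c [ 0.4557 -0.0983] L 0.0407 W 0.0257 ang 8.1 ends [ 0.4357 -0.1012] [109  17 161] [ 0.476  -0.0954] [12 20 63]
  cell px [313. 228.] c [ 0.5071 -0.2837] L 0.0397 W 0.0181 ang 16.2 ends [ 0.4885 -0.2891] [ 18  39 112] [ 0.5266 -0.278 ] [113  18 167]
  orange px [631.1 174. ] 161 z 0.08 mean [ 0.4296 -0.1563] mid [ 0.4296 -0.156 ] len 0.0088 yaw -2.73
at [ 0.513  -0.2808  0.1182] [ 1.7992e+02 -6.0000e-02 -1.6524e+02] t 12.75 w 0.0498 F [0.4 0.8 0.3]
```

Request:
step_arm([
  [0,-0.001,0.05,-0.013,0.05],
  [0,-0.001,0.09,-0.013,0.05],
  [0,-0.001,0.112,-0.013,0.05],
  [0,-0.001,0.1155,-0.013,0.05],
  [0,-0.001,0.1155,-0.013,0.05],
  [0,-0.001,0.1155,-0.013,0.015],
  [0,-0.001,0.1155,-0.013,0.015],
  [0,-0.001,0.1155,-0.013,0.015],
  [0,-0.001,0.1155,-0.013,0.015],
  [0,-0.001,0.1155,-0.013,0.015],
  [0,-0.001,0.07,-0.013,0.015],
  [0,-0.001,0.02,-0.013,0.015],
  [0,-0.001,0.0,-0.013,0.015],
  [0,-0.001,0.0,-0.013,0.015],
])

```text
clock: 14.5
position: [0.5143, -0.2826, 0.1205]
orientation: [-179.9, 0.1, -164.4]
wrist_force: [0.2, -0.2, -0.8]
width: 0.0185
grasp_force: 40.1
```

```bash
sed -i 's/^C=.*/C=(.4612,-.0181); CY=2.1/' h.py; python3 look.py d2 h; python3 -c "
from h import *
go((*cw(C,CY,-.03,-.046),.12,CY))"
```

```text
cell px [288.  75.] c [ 0.4251 -0.3239] L 0.0371 W 0.0182 ang -11.5 ends [ 0.4072 -0.3203] [ 19  33 122] [ 0.4436 -0.3277] [110  18 172]
  cell px [161.  83.] c [ 0.4492 -0.3946] L 0.0371 W 0.0193 ang 2.6 ends [ 0.4311 -0.3955] [ 41  18 159] [ 0.4681 -0.3937] [111  19 171]
  cell px [616. 226.] c [ 0.4558 -0.0985] L 0.0408 W 0.0258 ang 9.9 ends [ 0.4357 -0.102 ] [105   9 162] [ 0.4759 -0.0949] [ 9 24 73]
  cell px [316. 301.] c [ 0.5589 -0.2696] L 0.0804 W 0.0342 ang 15.6 ends [ 0.5221 -0.2799] [71 86 62] [ 0.5995 -0.2583] [110  18 172]
  orange px [632.4 176.2] 136 z 0.08 mean [ 0.4298 -0.157 ] mid [ 0.4298 -0.1568] len 0.0079 yaw -5.85
  held px [316. 301.] top row 247.0 flat end tool x 0.0244
at [ 0.5133 -0.2817  0.1185] [ 1.7995e+02 -4.0000e-02 -1.6437e+02] t 14.55 w 0.0186 F [ 0.6  0.4 -1.2]
at [ 0.5133 -0.2817  0.1185] [ 1.7995e+02 -4.0000e-02 -1.6437e+02] t 14.55 w 0.0186 F [ 0.6  0.4 -1.2]
(np.float64(0.43290575878714194), np.float64(-0.06516841737501487), 0.12, 2.1) -> [ 0.0191  0.2302 -0.0015] turn -2.9055 alt 3.378
```

Request:
step_arm([
  [0.019,0.23,-0.0015,1.5,0.015],
  [0.019,0.23,-0.0015,1.5,0.015],
  [0.019,0.23,-0.0015,1.5,0.015],
  [0.019,0.23,-0.0015,1.5,0.015],
  [0.019,0.23,-0.0015,1.5,0.015],
  [0.019,0.23,-0.0015,1.5,0.015],
  [0.019,0.23,-0.0015,1.5,0.015],
  [0.019,0.23,-0.0015,3.378,0.015],
  [0.019,0.23,-0.0015,3.378,0.015],
  [0.019,0.23,-0.0015,3.378,0.015],
  [0.019,0.23,-0.0015,3.378,0.015],
  [0.019,0.23,-0.0015,3.378,0.015],
  [0.019,0.23,-0.0015,3.378,0.015],
  [0.019,0.23,-0.0015,3.378,0.015],
  [0.019,0.23,-0.0015,3.378,0.015],
  [0.019,0.23,-0.0015,3.378,0.015],
  [0.019,0.23,-0.0015,3.378,0.015],
  [0.019,0.23,-0.0015,3.378,0.015],
  [0.019,0.23,-0.0015,3.378,0.015],
  [0.019,0.23,-0.0015,3.378,0.015],
])

```text
clock: 17.05
position: [0.4326, -0.0654, 0.1194]
orientation: [-179.9, 0.2, 2.2]
wrist_force: [-0.1, 0.1, -0.5]
width: 0.0187
grasp_force: 40.1
```

```bash
python3 look.py d3 h; python3 -c "
from h import *
go((*cw(C,CY,-.03,-.046),.047,CY),(*cw(C,CY,-.0076,-.046),.047,CY),(*cw(C,CY,-.0076,-.046),.0188,CY))"
```

```text
cell px [392. 212.] c [ 0.4487 -0.1124] L 0.0385 W 0.0197 ang -175.6 ends [ 0.4678 -0.1109] [23 11 90] [ 0.4295 -0.1139] [110  16 186]
  cell px [316. 301.] c [ 0.3849 -0.0666] L 0.0795 W 0.0343 ang -177.7 ends [ 0.423 -0.065] [61 99 72] [ 0.3435 -0.0682] [ 17  36 135]
  orange px [212.2 133.9] 1204 z 0.08 mean [ 0.4952 -0.0167] mid [ 0.495  -0.0167] len 0.0204 yaw -87.88
  orange px [168.7 259.7] 1951 z 0.041 mean [0.4217 0.0208] mid [0.4217 0.0213] len 0.1399 yaw 1.99
  orange px [385.7 260.5] 657 z 0.041 mean [ 0.4261 -0.1053] mid [ 0.4261 -0.1052] len 0.0483 yaw 2.39
  held px [316. 301.] top row 247.0 flat end tool x 0.0241
at [ 0.4328 -0.0655  0.1198] [-1.7995e+02  1.1000e-01  2.2000e+00] t 17.1 w 0.0187 F [ 1.1 -0.1 -0.8]
at [ 0.4328 -0.0655  0.1198] [-1.7995e+02  1.1000e-01  2.2000e+00] t 17.1 w 0.0187 F [ 1.1 -0.1 -0.8]
(np.float64(0.43290575878714194), np.float64(-0.06516841737501487), 0.047, 2.1) -> [ 0.0001 -0.0003  0.0728] turn 0.0017 alt -6.281
(np.float64(0.4552907148077838), np.float64(-0.06434759829998801), 0.047, 2.1) -> [ 0.0225 -0.0003  0.0728] turn 0.0017 alt -6.281
(np.float64(0.4552907148077838), np.float64(-0.06434759829998801), 0.0188, 2.1) -> [ 0.0225 -0.0003  0.101 ] turn 0.0017 alt -6.281
```

Request:
step_arm([
  [0,0,0.04,0.002,0.015],
  [0,0,0.068,0.002,0.015],
  [0,0,0.073,0.002,0.015],
  [0,0,0.073,0.002,0.015],
  [0.006,0,0.073,0.002,0.015],
  [0.012,0,0.073,0.002,0.015],
  [0.018,0,0.073,0.002,0.015],
  [0.0225,0,0.073,0.002,0.015],
  [0.0225,0,0.073,0.002,0.015],
  [0.0225,0,0.081,0.002,0.015],
  [0.0225,0,0.09,0.002,0.015],
  [0.0225,0,0.098,0.002,0.015],
  [0.0225,0,0.1015,0.002,0.015],
  [0.0225,0,0.1015,0.002,0.015],
  [0.0225,0,0.1015,0.002,0.03],
  [0.0225,0,0.1015,0.002,0.03],
  [0.0225,0,0.1015,0.002,0.03],
  [0.0225,0,0.06,0.002,0.03],
  [0.0225,0,0.01,0.002,0.03],
  [0.0225,0,0.0,0.002,0.03],
])

```text
clock: 19.6
position: [0.4584, -0.0657, 0.1244]
orientation: [179.8, -0.4, 2.0]
wrist_force: [0.1, 0.4, 0.3]
width: 0.0295
grasp_force: 0.0
```

```bash
python3 look.py d4; python3 -c "
from h import *
go((.4322,-.3259,.12,167.6))"
```

```text
cell px [386. 254.] c [ 0.4455 -0.1124] L 0.0376 W 0.0202 ang -174.2 ends [ 0.4647 -0.1104] [13 26 69] [ 0.4273 -0.1142] [107  13 171]
  cell px [314. 255.] c [ 0.4435 -0.0647] L 0.0351 W 0.0192 ang -179.0 ends [ 0.4606 -0.0644] [ 16  21 159] [ 0.4255 -0.065 ] [ 18  36 127]
  orange px [215.4 190.9] 1026 z 0.08 mean [ 0.4956 -0.0167] mid [ 0.4955 -0.0167] len 0.0208 yaw -89.06
  orange px [155.  299.3] 1543 z 0.041 mean [0.4212 0.0319] mid [0.4212 0.0313] len 0.1199 yaw 2.19
  orange px [316.6 299. ] 548 z 0.041 mean [ 0.4246 -0.0667] mid [ 0.4246 -0.0667] len 0.0471 yaw 1.88
  orange px [398.2 298.5] 329 z 0.08 mean [ 0.4439 -0.1072] mid [ 0.4439 -0.1071] len 0.0214 yaw 1.05
at [ 0.4579 -0.0655  0.1239] [179.87  -0.32   1.97] t 19.65 w 0.0302 F [1.3 0.4 1. ]
at [ 0.4579 -0.0655  0.1239] [179.87  -0.32   1.97] t 19.65 w 0.0302 F [1.3 0.4 1. ]
(0.4322, -0.3259, 0.12, 167.6) -> [-0.0347  0.2593  0.0039] turn -2.8907 alt 3.392
```

Cell D is seated with the same signature as the first. On to cell B.

Request:
step_arm([
  [-0.0347,0.2593,0.004,-1.5,0.05],
  [-0.0347,0.2593,0.004,-1.5,0.05],
  [-0.0347,0.2593,0.004,-1.5,0.05],
  [-0.0347,0.2593,0.004,-1.5,0.05],
  [-0.0347,0.2593,0.004,-1.5,0.05],
  [-0.0347,0.2593,0.004,-1.5,0.05],
  [-0.0347,0.2593,0.004,-1.5,0.05],
  [-0.0347,0.2593,0.004,-2.89,0.05],
  [-0.0347,0.2593,0.004,-2.89,0.05],
  [-0.0347,0.2593,0.004,-2.89,0.05],
  [-0.0347,0.2593,0.004,-2.89,0.05],
  [-0.0347,0.2593,0.004,-2.89,0.05],
  [-0.0347,0.2593,0.004,-2.89,0.05],
  [-0.0347,0.2593,0.004,-2.89,0.05],
  [-0.0347,0.2593,0.004,-2.89,0.05],
  [-0.0347,0.2593,0.004,-2.89,0.05],
  [-0.0347,0.2593,0.004,-2.89,0.05],
  [-0.0347,0.2593,0.004,-2.89,0.05],
])

```text
clock: 21.9
position: [0.4297, -0.3248, 0.1157]
orientation: [179.9, -0.1, 167.4]
wrist_force: [0.1, 0.5, -0.6]
width: 0.0502
grasp_force: 0.0
```

```bash
python3 look.py b1
```

```text
cell px [315. 233.] c [ 0.4258 -0.3242] L 0.0397 W 0.0182 ang -11.6 ends [ 0.4067 -0.3203] [ 17  45 103] [ 0.4457 -0.3283] [113  19 157]
  cell px [216. 281.] c [ 0.4437 -0.3952] L 0.0327 W 0.0207 ang -8.5 ends [ 0.4287 -0.393 ] [ 17  45 103] [ 0.461  -0.3978] [30 11 24]
at [ 0.4299 -0.3249  0.1159] [ 1.7995e+02 -7.0000e-02  1.6745e+02] t 21.95 w 0.0501 F [ 0.6 -0.5 -0.5]
```

Request:
step_arm([
  [-0.0025,0,0.05,-0.006,0.05],
  [-0.0025,0,0.09,-0.006,0.05],
  [-0.0025,0,0.11,-0.006,0.05],
  [-0.0025,0,0.1134,-0.006,0.05],
  [-0.0025,0,0.1134,-0.006,0.05],
  [-0.0025,0,0.1134,-0.006,0.015],
  [-0.0025,0,0.1134,-0.006,0.015],
  [-0.0025,0,0.1134,-0.006,0.015],
  [-0.0025,0,0.1134,-0.006,0.015],
  [-0.0025,0,0.1134,-0.006,0.015],
  [-0.0025,0,0.07,-0.006,0.015],
  [-0.0025,0,0.02,-0.006,0.015],
  [-0.0025,0,-0.003,-0.006,0.015],
  [-0.0025,0,-0.003,-0.006,0.015],
])

```text
clock: 23.7
position: [0.4336, -0.3268, 0.1219]
orientation: [-179.8, 0.2, 167.9]
wrist_force: [-0.7, -0.0, -0.9]
width: 0.0186
grasp_force: 40.0
```

```bash
python3 look.py b2 h; python3 -c "
from h import *
go((*cw(C,CY,-.03,.046),.12,CY))"
```

```text
cell px [316. 301.] c [ 0.4798 -0.3367] L 0.0811 W 0.0345 ang -12.1 ends [ 0.442  -0.3286] [ 71 100  56] [ 0.5213 -0.3456] [113  19 164]
  cell px [223. 278.] c [ 0.4495 -0.3945] L 0.041 W 0.019 ang 1.0 ends [ 0.4295 -0.3949] [ 17  44 109] [ 0.4704 -0.3942] [111  20 164]
  cell px [ 14. 361.] c [ 0.4802 -0.5596] L 0.0428 W 0.0169 ang -48.3 ends [ 0.4688 -0.5469] [ 63 223  24] [ 0.4973 -0.5788] [18 45 68]
  held px [316. 301.] top row 247.0 flat end tool x 0.0243
at [ 0.4326 -0.3257  0.1199] [-1.7997e+02  4.0000e-02  1.6789e+02] t 23.75 w 0.0187 F [-0.4  0.4 -0.9]
at [ 0.4326 -0.3257  0.1199] [-1.7997e+02  4.0000e-02  1.6789e+02] t 23.75 w 0.0187 F [-0.4  0.4 -0.9]
(np.float64(0.42953453758613874), np.float64(0.026769794852621497), 0.12, 2.1) -> [ 7.69e-02  3.44e-01 -1.00e-04] turn 2.8936 alt -3.39
```

Request:
step_arm([
  [-0.01,0.182,0,1.5,0.015],
  [-0.01,0.182,0,1.5,0.015],
  [-0.01,0.182,0,1.5,0.015],
  [-0.01,0.182,0,1.5,0.015],
  [-0.01,0.182,0,1.5,0.015],
  [-0.01,0.182,0,1.5,0.015],
  [-0.01,0.182,0,1.5,0.015],
  [0.077,0.344,0,2.894,0.015],
  [0.077,0.344,0,2.894,0.015],
  [0.077,0.344,0,2.894,0.015],
  [0.077,0.344,0,2.894,0.015],
  [0.077,0.344,0,2.894,0.015],
  [0.077,0.344,0,2.894,0.015],
  [0.077,0.344,0,2.894,0.015],
  [0.077,0.344,0,2.894,0.015],
  [0.077,0.344,0,2.894,0.015],
  [0.077,0.344,0,2.894,0.015],
  [0.077,0.344,0,2.894,0.015],
])

```text
clock: 26.0
position: [0.4287, 0.0269, 0.1186]
orientation: [-180.0, 0.1, 2.2]
wrist_force: [0.6, -0.3, -0.4]
width: 0.0187
grasp_force: 40.0
```

```bash
python3 look.py b3 h; python3 -c "
from h import *
go((*cw(C,CY,-.03,.046),.047,CY),(*cw(C,CY,-.0076,.046),.047,CY),(*cw(C,CY,-.0076,.046),.0188,CY))"
```

```text
cell px [471. 211.] c [ 0.4477 -0.07  ] L 0.0398 W 0.0221 ang -174.1 ends [ 0.4675 -0.068 ] [15 26 79] [ 0.4279 -0.072 ] [111  17 191]
  cell px [547. 210.] c [ 0.4499 -0.1179] L 0.0412 W 0.0246 ang -172.2 ends [ 0.4702 -0.1151] [13 23 77] [ 0.4295 -0.1207] [111  17 190]
  cell px [316. 301.] c [0.3813 0.0256] L 0.0806 W 0.0345 ang -177.9 ends [0.42  0.027] [50 40 96] [0.3394 0.024 ] [ 17  38 142]
  orange px [420.1 137. ] 776 z 0.08 mean [ 0.4935 -0.0154] mid [ 0.4951 -0.0152] len 0.0205 yaw -84.35
  orange px [246.6 259.5] 666 z 0.041 mean [0.42   0.0676] mid [0.42   0.0674] len 0.0487 yaw 2.06
  orange px [464.2 260.3] 1999 z 0.041 mean [ 0.4244 -0.0584] mid [ 0.4244 -0.0588] len 0.14 yaw 2.09
  held px [316. 301.] top row 247.0 flat end tool x 0.0241
at [0.4289 0.0268 0.1189] [-1.7998e+02  1.0000e-01  2.1900e+00] t 26.05 w 0.0187 F [ 0.5 -0.5 -0.3]
at [0.4289 0.0268 0.1189] [-1.7998e+02  1.0000e-01  2.1900e+00] t 26.05 w 0.0187 F [ 0.5 -0.5 -0.3]
(np.float64(0.42953453758613874), np.float64(0.026769794852621497), 0.047, 2.1) -> [0.0006 0.0001 0.0719] turn 0.0016 alt -6.282
(np.float64(0.45191949360678063), np.float64(0.027590613927648357), 0.047, 2.1) -> [0.023  0.0001 0.0719] turn 0.0016 alt -6.282
(np.float64(0.45191949360678063), np.float64(0.027590613927648357), 0.0188, 2.1) -> [2.300e-02 1.000e-04 1.001e-01] turn 0.0016 alt -6.282
```

Request:
step_arm([
  [0.001,0,0.04,0.002,0.015],
  [0.001,0,0.067,0.002,0.015],
  [0.001,0,0.072,0.002,0.015],
  [0.001,0,0.072,0.002,0.015],
  [0.006,0,0.072,0.002,0.015],
  [0.012,0,0.072,0.002,0.015],
  [0.018,0,0.072,0.002,0.015],
  [0.023,0,0.072,0.002,0.015],
  [0.023,0,0.072,0.002,0.015],
  [0.023,0,0.08,0.002,0.015],
  [0.023,0,0.089,0.002,0.015],
  [0.023,0,0.097,0.002,0.015],
  [0.023,0,0.1006,0.002,0.015],
  [0.023,0,0.1006,0.002,0.015],
  [0.023,0,0.1006,0.002,0.03],
  [0.023,0,0.1006,0.002,0.03],
  [0.023,0,0.1006,0.002,0.03],
  [0.023,0,0.06,0.002,0.03],
  [0.023,0,0.01,0.002,0.03],
  [0.023,0,0.0,0.002,0.03],
])

```text
clock: 28.55
position: [0.4551, 0.0272, 0.1234]
orientation: [179.9, -0.4, 2.0]
wrist_force: [0.7, -0.5, -0.2]
width: 0.03
grasp_force: 0.0
```

```bash
python3 look.py b4; python3 -c "
from h import *
go((.48,-.16,.12,90),(.456,-.3945,.12,181.5))
p=vision.camera_params('side');print([plane(p,c,.01)[0].round(3) for c,a in greens(vision.camera('side'))[0]])"
```

```text
cell px [534. 252.] c [ 0.4472 -0.1176] L 0.0424 W 0.0248 ang -168.7 ends [ 0.4686 -0.1133] [15 22 70] [ 0.427  -0.1216] [110  17 178]
  cell px [462. 253.] c [ 0.4448 -0.0698] L 0.0406 W 0.0228 ang -170.8 ends [ 0.4655 -0.0665] [21 25 72] [ 0.4255 -0.073 ] [109  12 176]
  cell px [315. 255.] c [0.44   0.0276] L 0.035 W 0.0194 ang -178.1 ends [0.4569 0.0282] [ 19  17 165] [0.4219 0.027 ] [ 18  38 133]
  orange px [411.9 191. ] 1016 z 0.08 mean [ 0.4955 -0.0155] mid [ 0.4954 -0.0155] len 0.0207 yaw -87.66
  orange px [473.2 298.9] 1507 z 0.041 mean [ 0.425 -0.069] mid [ 0.425 -0.07 ] len 0.1175 yaw 2.13
  orange px [231.7 299.5] 348 z 0.08 mean [0.4377 0.0698] mid [0.4377 0.0696] len 0.0234 yaw 3.73
  orange px [316.7 299.7] 595 z 0.041 mean [0.4213 0.0262] mid [0.4213 0.0261] len 0.0475 yaw 1.9
at [0.4545 0.0273 0.1229] [179.93  -0.35   1.97] t 28.6 w 0.0296 F [-0.7 -0.4  0. ]
at [0.4545 0.0273 0.1229] [179.93  -0.35   1.97] t 28.6 w 0.0296 F [-0.7 -0.4  0. ]
(0.48, -0.16, 0.12, 90) -> [0.019  0.188  0.0029] turn -1.5364 alt 4.747
(0.456, -0.3945, 0.12, 181.5) -> [-0.013   0.4216  0.0029] turn -3.1334 alt 3.15
[array([0.463, 0.03 , 0.01 ]), array([ 0.466, -0.064,  0.01 ]), array([ 0.467, -0.109,  0.01 ]), array([ 0.453, -0.397,  0.01 ])]
```

Three cells are seated. Now the last one, at about (0.456, -0.3945).

Request:
step_arm([
  [0.019,0.188,0.003,-1.536,0.05],
  [0.019,0.188,0.003,-1.536,0.05],
  [0.019,0.188,0.003,-1.536,0.05],
  [0.019,0.188,0.003,-1.536,0.05],
  [0.019,0.188,0.003,-1.536,0.05],
  [0.019,0.188,0.003,-1.536,0.05],
  [0.019,0.188,0.003,-1.536,0.05],
  [-0.013,0.4216,0.003,-3.133,0.05],
  [-0.013,0.4216,0.003,-3.133,0.05],
  [-0.013,0.4216,0.003,-3.133,0.05],
  [-0.013,0.4216,0.003,-3.133,0.05],
  [-0.013,0.4216,0.003,-3.133,0.05],
  [-0.013,0.4216,0.003,-3.133,0.05],
  [-0.013,0.4216,0.003,-3.133,0.05],
  [-0.013,0.4216,0.003,-3.133,0.05],
  [-0.013,0.4216,0.003,-3.133,0.05],
  [-0.013,0.4216,0.003,-3.133,0.05],
  [-0.013,0.4216,0.003,-3.133,0.05],
  [-0.013,0.4216,0.003,-3.133,0.05],
])

```text
clock: 31.02
position: [0.4534, -0.3937, 0.1153]
orientation: [179.9, -0.1, -178.7]
wrist_force: [-0.2, -0.3, -0.4]
width: 0.05
grasp_force: 0.0
```

```bash
python3 look.py e1
```

```text
cell px [313. 233.] c [ 0.4496 -0.395 ] L 0.0397 W 0.0181 ang 3.0 ends [ 0.4301 -0.396 ] [ 17  45 103] [ 0.4698 -0.3939] [110  19 158]
at [ 0.4536 -0.3938  0.1157] [ 1.7992e+02 -6.0000e-02 -1.7865e+02] t 31.07 w 0.0502 F [0.2 0.1 0.1]
```

Request:
step_arm([
  [-0.0026,-0.001,0.05,-0.029,0.05],
  [-0.0026,-0.001,0.09,-0.029,0.05],
  [-0.0026,-0.001,0.11,-0.029,0.05],
  [-0.0026,-0.001,0.1132,-0.029,0.05],
  [-0.0026,-0.001,0.1132,-0.029,0.05],
  [-0.0026,-0.001,0.1132,-0.029,0.015],
  [-0.0026,-0.001,0.1132,-0.029,0.015],
  [-0.0026,-0.001,0.1132,-0.029,0.015],
  [-0.0026,-0.001,0.1132,-0.029,0.015],
  [-0.0026,-0.001,0.1132,-0.029,0.015],
  [-0.0026,-0.001,0.07,-0.029,0.015],
  [-0.0026,-0.001,0.02,-0.029,0.015],
  [-0.0026,-0.001,-0.003,-0.029,0.015],
  [-0.0026,-0.001,-0.003,-0.029,0.015],
])

```text
clock: 32.83
position: [0.4575, -0.3962, 0.1222]
orientation: [-179.8, 0.2, -176.9]
wrist_force: [0.3, -0.3, -0.8]
width: 0.019
grasp_force: 40.0
```

```bash
python3 look.py e2 h; python3 -c "
from h import *
go((.48,-.16,.12,90),(*cw(C,CY,-.03,.092),.12,CY))"
```

```text
cell px [ 74. 256.] c [ 0.4813 -0.5568] L 0.045 W 0.0167 ang -45.7 ends [ 0.4671 -0.5423] [ 67 191  24] [ 0.4986 -0.5745] [ 18  68 102]
  cell px [  9. 267.] c [ 0.4914 -0.6011] L 0.0322 W 0.0119 ang 6.9 ends [ 0.4771 -0.6029] [113  19 163] [ 0.509 -0.599] [ 63 209  22]
  cell px [316. 301.] c [ 0.5047 -0.3936] L 0.0811 W 0.0343 ang 3.1 ends [ 0.4662 -0.3956] [72 82 62] [ 0.5471 -0.3913] [111  20 168]
  orange px [ 20.9 255.2] 680 z 0.08 mean [ 0.4564 -0.5397] mid [ 0.4563 -0.5398] len 0.027 yaw -56.36
  held px [316. 301.] top row 247.0 flat end tool x 0.0244
at [ 0.4566 -0.3952  0.12  ] [-1.7996e+02  3.0000e-02 -1.7687e+02] t 32.88 w 0.0188 F [ 0.2 -0.6 -1.1]
at [ 0.4566 -0.3952  0.12  ] [-1.7996e+02  3.0000e-02 -1.7687e+02] t 32.88 w 0.0188 F [ 0.2 -0.6 -1.1]
(0.48, -0.16, 0.12, 90) -> [-0.0363  0.2335 -0.    ] turn 1.6255 alt -4.658
(np.float64(0.42784892698563715), np.float64(0.07273890096643969), 0.12, 2.1) -> [ 0.0031  0.4688 -0.    ] turn -3.1235 alt 3.16
```

Request:
step_arm([
  [-0.036,0.2335,0,1.6,0.015],
  [-0.036,0.2335,0,1.6,0.015],
  [-0.036,0.2335,0,1.6,0.015],
  [-0.036,0.2335,0,1.6,0.015],
  [-0.036,0.2335,0,1.6,0.015],
  [-0.036,0.2335,0,1.6,0.015],
  [-0.036,0.2335,0,1.6,0.015],
  [-0.036,0.2335,0,1.6,0.015],
  [0.003,0.469,0,3.16,0.015],
  [0.003,0.469,0,3.16,0.015],
  [0.003,0.469,0,3.16,0.015],
  [0.003,0.469,0,3.16,0.015],
  [0.003,0.469,0,3.16,0.015],
  [0.003,0.469,0,3.16,0.015],
  [0.003,0.469,0,3.16,0.015],
  [0.003,0.469,0,3.16,0.015],
  [0.003,0.469,0,3.16,0.015],
  [0.003,0.469,0,3.16,0.015],
  [0.003,0.469,0,3.16,0.015],
  [0.003,0.469,0,3.16,0.015],
])

```text
clock: 35.38
position: [0.4271, 0.073, 0.1186]
orientation: [-180.0, 0.1, 2.1]
wrist_force: [-0.3, 0.0, -1.3]
width: 0.0191
grasp_force: 40.0
```

```bash
python3 look.py e3 h; python3 -c "
from h import *
go((*cw(C,CY,-.03,.092),.047,CY),(*cw(C,CY,-.0076,.092),.047,CY),(*cw(C,CY,-.0076,.092),.0188,CY))"
```

```text
cell px [549. 210.] c [ 0.4482 -0.073 ] L 0.0408 W 0.0243 ang -172.5 ends [ 0.4684 -0.0704] [15 27 76] [ 0.4279 -0.0757] [111  18 189]
  cell px [622. 211.] c [ 0.4493 -0.1194] L 0.0433 W 0.0231 ang -165.5 ends [ 0.4707 -0.1138] [15 22 71] [ 0.4288 -0.1247] [111  18 186]
  cell px [394. 211.] c [0.4439 0.025 ] L 0.0381 W 0.0195 ang -176.2 ends [0.4626 0.0262] [ 50   6 136] [0.4246 0.0237] [110  16 191]
  cell px [316. 301.] c [0.3797 0.0718] L 0.08 W 0.0341 ang -177.9 ends [0.4177 0.0731] [ 59 100  74] [0.3378 0.0703] [ 18  36 141]
  orange px [525.9 134.4] 1112 z 0.08 mean [ 0.4947 -0.0154] mid [ 0.4952 -0.0154] len 0.0204 yaw -89.31
  orange px [286.5 260.5] 46 z 0.08 mean [0.4326 0.0881] mid [0.4326 0.0881] len 0.0037 yaw -82.04
  orange px [491.8 260.2] 2520 z 0.041 mean [ 0.4233 -0.0283] mid [ 0.4233 -0.0282] len 0.1705 yaw 2.13
  held px [316. 301.] top row 247.0 flat end tool x 0.0241
at [0.4273 0.073  0.119 ] [-1.7999e+02  1.0000e-01  2.1200e+00] t 35.42 w 0.0186 F [ 0.1  0.1 -0.8]
at [0.4273 0.073  0.119 ] [-1.7999e+02  1.0000e-01  2.1200e+00] t 35.42 w 0.0186 F [ 0.1  0.1 -0.8]
(np.float64(0.42784892698563715), np.float64(0.07273890096643969), 0.047, 2.1) -> [0.0005 0.0003 0.072 ] turn 0.0004 alt -6.283
(np.float64(0.45023388300627903), np.float64(0.07355972004146655), 0.047, 2.1) -> [0.0229 0.0003 0.072 ] turn 0.0004 alt -6.283
(np.float64(0.45023388300627903), np.float64(0.07355972004146655), 0.0188, 2.1) -> [0.0229 0.0003 0.1002] turn 0.0004 alt -6.283
```

Request:
step_arm([
  [0.001,0,0.04,0,0.015],
  [0.001,0,0.067,0,0.015],
  [0.001,0,0.072,0,0.015],
  [0.001,0,0.072,0,0.015],
  [0.006,0,0.072,0,0.015],
  [0.012,0,0.072,0,0.015],
  [0.018,0,0.072,0,0.015],
  [0.023,0,0.072,0,0.015],
  [0.023,0,0.072,0,0.015],
  [0.023,0,0.08,0,0.015],
  [0.023,0,0.089,0,0.015],
  [0.023,0,0.097,0,0.015],
  [0.023,0,0.1006,0,0.015],
  [0.023,0,0.1006,0,0.015],
  [0.023,0,0.1006,0,0.03],
  [0.023,0,0.1006,0,0.03],
  [0.023,0,0.1006,0,0.03],
  [0.023,0,0.06,0,0.03],
  [0.023,0,0.01,0,0.03],
  [0.023,0,0.0,0,0.03],
])

```text
clock: 37.92
position: [0.4535, 0.0737, 0.1234]
orientation: [180.0, -0.4, 2.1]
wrist_force: [-0.1, -0.2, 0.1]
width: 0.03
grasp_force: 0.0
```

```bash
python3 look.py e4; python3 -c "
from h import *
go((.47,.04,.30,2.1),(.50,.06,.30,2.1))
p=vision.camera_params('side');print([plane(p,c,.01)[0].round(3) for c,a in greens(vision.camera('side'))[0]])"
```

```text
cell px [609. 252.] c [ 0.448  -0.1206] L 0.043 W 0.0271 ang -168.0 ends [ 0.4692 -0.1161] [15 22 70] [ 0.4271 -0.125 ] [111  19 178]
  cell px [537. 253.] c [ 0.4454 -0.0728] L 0.0418 W 0.025 ang -168.9 ends [ 0.4665 -0.0687] [17 25 72] [ 0.4254 -0.0767] [110  17 180]
  cell px [389. 255.] c [0.4404 0.025 ] L 0.0375 W 0.02 ang -174.7 ends [0.4595 0.0268] [ 8 28 74] [0.4221 0.0233] [109  11 178]
  cell px [316. 256.] c [0.4383 0.074 ] L 0.035 W 0.019 ang -177.3 ends [0.4553 0.0747] [ 16  17 169] [0.4204 0.0731] [ 19  36 134]
  orange px [61.5 19. ] 617 z 0.08 mean [0.5608 0.1846] mid [0.5608 0.1844] len 0.0171 yaw 0.57
  orange px [511.1 191.5] 1037 z 0.08 mean [ 0.4955 -0.0153] mid [ 0.4954 -0.0153] len 0.0203 yaw -87.16
  orange px [320.2 299.9] 517 z 0.041 mean [0.4197 0.0706] mid [0.4197 0.0704] len 0.0432 yaw 1.96
  orange px [509.6 299.6] 2010 z 0.041 mean [ 0.424  -0.0447] mid [ 0.424  -0.0442] len 0.1584 yaw 2.02
at [0.453  0.0737 0.1229] [179.97  -0.35   2.08] t 37.98 w 0.0299 F [1.1 0.2 0.9]
at [0.453  0.0737 0.1229] [179.97  -0.35   2.08] t 37.98 w 0.0299 F [1.1 0.2 0.9]
(0.47, 0.04, 0.3, 2.1) -> [ 0.0158  0.0343 -0.1771] turn -0.0004 alt 6.283
(0.5, 0.06, 0.3, 2.1) -> [ 0.0465  0.0154 -0.1771] turn -0.0004 alt 6.283
[array([0.462, 0.077, 0.01 ]), array([0.462, 0.03 , 0.01 ]), array([ 0.466, -0.064,  0.01 ]), array([ 0.467, -0.109,  0.01 ])]
```

All four cells are in. Next I'll measure the dock from above with the camera on the robot's side (yaw about 190).

Request:
step_arm([
  [0.02,-0.02,-0.06,-0.1,0.05],
  [0.113,-0.162,-0.157,-1.6,0.05],
  [0.113,-0.162,-0.157,-1.6,0.05],
  [0.113,-0.162,-0.157,-1.6,0.05],
  [0.113,-0.162,-0.157,-1.6,0.05],
  [0.113,-0.162,-0.157,-1.6,0.05],
  [0.113,-0.162,-0.157,-1.6,0.05],
  [0.113,-0.162,-0.157,-1.6,0.05],
  [0.113,-0.162,-0.157,-1.6,0.05],
  [0.113,-0.162,-0.157,-3.28,0.05],
  [0.113,-0.162,-0.157,-3.28,0.05],
  [0.113,-0.162,-0.157,-3.28,0.05],
  [0.113,-0.162,-0.157,-3.28,0.05],
  [0.113,-0.162,-0.157,-3.28,0.05],
  [0.113,-0.162,-0.157,-3.28,0.05],
  [0.113,-0.162,-0.157,-3.28,0.05],
  [0.113,-0.162,-0.157,-3.28,0.05],
  [0.113,-0.162,-0.157,-3.28,0.05],
  [0.113,-0.162,-0.157,-3.28,0.05],
  [0.113,-0.162,-0.157,-3.28,0.05],
])

```text
clock: 40.52
position: [0.5576, 0.2397, 0.2751]
orientation: [-180.0, -0.2, -170.1]
wrist_force: [0.4, 0.1, -0.1]
width: 0.0503
grasp_force: 0.0
```

```bash
python3 - <<'E'
from h import *
import json
go((.52,.24,.25,190))
p=vision.camera_params("wrist");im=vision.camera("wrist");cv2.imwrite("pics/k1.png",im)
json.dump({k:np.array(v).tolist() for k,v in p.items()},open("pics/k1.json","w"))
hsv=cv2.cvtColor(im,cv2.COLOR_BGR2HSV)
n,l,s,c=cv2.connectedComponentsWithStats(cv2.inRange(hsv,(8,120,60),(30,255,255)))
for i in range(1,n):
    if s[i,4]>40: print(c[i].round(1),s[i],plane(p,c[i],.11).round(4))
E
```

```text
at [0.5576 0.2397 0.2751] [-1.7999e+02 -1.5000e-01 -1.7014e+02] t 40.52 w 0.0503 F [ 0.4  0.1 -0.1]
(0.52, 0.24, 0.25, 190) -> [0.037  0.0068 0.0251] turn -0.0024 alt 6.281
[134.5   5. ] [ 82   0  91  14 484] [[0.4324 0.0922 0.11  ]]
[ 9.9 77.3] [  1  63  18  30 452] [[0.4941 0.0067 0.11  ]]
[626.2 147.5] [611 137  29  22 501] [[0.4651 0.4593 0.11  ]]
[604.6 202.5] [ 563  161   77   94 4594] [[0.5076 0.4586 0.11  ]]
[223.1 198.2] [215 192  18  17 195] [[0.555  0.1664 0.11  ]]
[391.9 212.3] [384 205  17  18 192] [[0.5435 0.2977 0.11  ]]
[236.5 404.5] [234 400   6  10  45] [[0.7406 0.1988 0.11  ]]
```

View pics/k1.png

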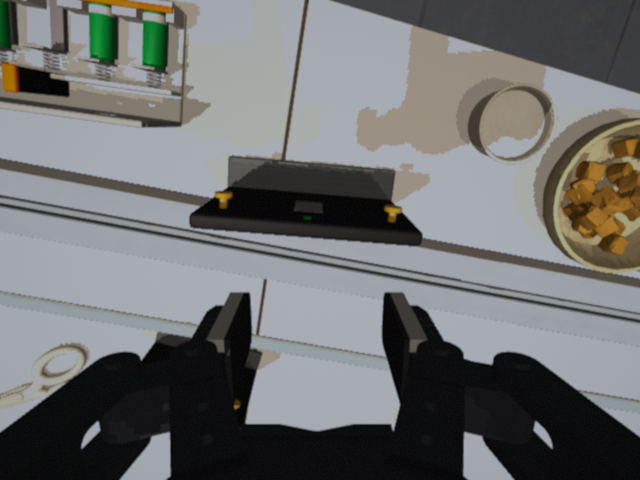

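The studs are at (223,198) and (392,212), and their 132 mm spacing matches the right dock. The salt cup is at (515,122), and I must check its clearance to the hung caddy. Next I'll fit the dock pose.

```bash
cat > dock.py <<'E'
from h import *
from scipy.optimize import least_squares
th=np.linspace(0,2*np.pi,40)
def stud(sy):
    P=[[x,sy+.066+0*0+r*np.cos(t)-.066,.11+r*np.sin(t)] for x,r in((-.012,.007),(-.008,.007),(-.008,.003),(0,.003)) for t in th]
    return np.array(P)
def blobs(im):
    hsv=cv2.cvtColor(im,cv2.COLOR_BGR2HSV)
    return cv2.connectedComponentsWithStats(cv2.inRange(hsv,(8,120,40),(32,255,255)))
def fitdock(views):
    "views: (p, bboxR(-y), bboxL(+y)) with bbox x,y,w,h"
    def f(q):
        r=[]; a=q[2]; R=np.array([[np.cos(a),-np.sin(a),0],[np.sin(a),np.cos(a),0],[0,0,1]])
        for p,bR,bL in views:
            for b,sy in((bR,-.066),(bL,.066)):
                U=proj(p,stud(sy)@R.T+[q[0],q[1],0]); lo,hi=U.min(0),U.max(0)
                r+=[lo[0]-b[0],lo[1]-b[1],hi[0]-b[0]-b[2]+1,hi[1]-b[1]-b[3]+1]
        return r
    s=least_squares(f,[.57,.232,.09]); print("dock",s.x[:2].round(4),"yaw",np.degrees(s.x[2]).round(2),"res",np.round(s.fun,1)); return s.x
E
python3 - <<'E'
from dock import *
import json
p=json.load(open("pics/k1.json")); im=cv2.imread("pics/k1.png")
n,l,s,c=blobs(im)
b={i:s[i] for i in range(1,n) if 60<s[i,4]<300 and 180<c[i][1]<230}; print(b)
k=sorted(b,key=lambda i:c[i][0]); fitdock([(p,b[k[0]],b[k[-1]])])
print("cup rim l/r/near", plane(p,[(470,130),(553,110),(513,162)],.042).round(3))
print("board top front corners?", plane(p,[(193,212),(420,235)],.138).round(4))
go((.545,.20,.22,185))
E
```

```text
{5: array([215, 191,  18,  18, 218], dtype=int32), 6: array([384, 204,  17,  19, 208], dtype=int32)}
dock [0.5564 0.2327] yaw 5.18 res [-1.4 -0.3  0.3  0.4 -0.8  0.2  1.9 -0. ]
cup rim l/r/near [[0.47  0.366 0.042]
 [0.44  0.434 0.042]
 [0.49  0.412 0.042]]
board top front corners? [[0.5624 0.152  0.138 ]
 [0.5513 0.3151 0.138 ]]
at [0.5577 0.2397 0.2756] [-1.8000e+02 -1.1000e-01 -1.7011e+02] t 40.58 w 0.0502 F [-0.4 -0.2  0.8]
(0.545, 0.2, 0.22, 185) -> [ 0.0193 -0.0369  0.0556] turn 0.0854 alt -6.198
```

Request:
step_arm([
  [0.019,-0.037,0.055,0.085,0.05],
  [0.019,-0.037,0.055,0.085,0.05],
  [0.019,-0.037,0.055,0.085,0.05],
  [0.019,-0.037,0.055,0.085,0.05],
])

```text
clock: 41.08
position: [0.5474, 0.2009, 0.2245]
orientation: [180.0, 0.3, -174.8]
wrist_force: [-1.0, 0.3, 0.2]
width: 0.05
grasp_force: 0.0
```

```bash
python3 - <<'E'
from dock import *
import json
p1=json.load(open("pics/k1.json"))
p=vision.camera_params("wrist");im=vision.camera("wrist");cv2.imwrite("pics/k2.png",im)
json.dump({k:np.array(v).tolist() for k,v in p.items()},open("pics/k2.json","w"))
n,l,s,c=blobs(im)
pr=[proj(p,[[.5564-.006-.0905*y,.2327+y,.11]])[0] for y in(-.066,.066)]
bs=[]
for q in pr:
    i=min((i for i in range(1,n) if s[i,4]>60),key=lambda i:np.hypot(*(c[i]-q))); bs.append(s[i]); print(q.round(0),s[i])
fitdock([(p,*bs)]); fitdock([(p,*bs),(p1,(215,191,18,18),(384,204,17,19))])
caddy(p,im)
go((.4953,-.0167,.16,182.1),(.4953,-.0167,.05,182.1))
E
```

```text
[263. 242.] [252 230  22  23 342]
[462. 242.] [451 231  21  22 307]
dock [0.5567 0.2326] yaw 5.01 res [-0.4  0.3  0.1 -0.3 -1.3 -0.2  1.6  0.2]
dock [0.5566 0.2326] yaw 5.08 res [-0.3  0.3  0.1 -0.3 -1.2 -0.5  1.7 -0.1 -1.5 -0.3  0.2  0.4 -0.9  0.5
  1.8  0.3]
  orange px [90.8 20.4] 1260 z 0.041 mean [0.4211 0.0251] mid [0.421  0.0262] len 0.133 yaw 2.12
  orange px [  8.4 120.3] 519 z 0.08 mean [ 0.4948 -0.0149] mid [ 0.4947 -0.0149] len 0.0205 yaw 88.52
  orange px [263.2 240.3] 172 z 0.08 mean [0.5648 0.1633] mid [0.5651 0.1632] len 0.0152 yaw 77.45
  orange px [461.2 240.7] 185 z 0.08 mean [0.5518 0.3101] mid [0.5517 0.31  ] len 0.0159 yaw -50.57
at [0.5473 0.2009 0.2245] [ 179.97    0.27 -174.82] t 41.12 w 0.0502 F [-0.4 -0.1  0.2]
(0.4953, -0.0167, 0.16, 182.1) -> [ 0.0715 -0.212   0.0645] turn 0.0537 alt -6.23
(0.4953, -0.0167, 0.05, 182.1) -> [ 0.0715 -0.212   0.1745] turn 0.0537 alt -6.23
```

Two views agree: the dock is at (0.5566, 0.2326), yaw 5.1°. I'll go and grasp the post.

Request:
step_arm([
  [0.0715,-0.212,0.05,0.054,0.05],
  [0.0715,-0.212,0.05,0.054,0.05],
  [0.0715,-0.212,0.05,0.054,0.05],
  [0.0715,-0.212,0.05,0.054,0.05],
  [0.0715,-0.212,0.065,0.054,0.05],
  [0.0715,-0.212,0.065,0.054,0.05],
  [0.0715,-0.212,0.065,0.054,0.05],
], grip_force=40)

```text
clock: 42.0
position: [0.4943, -0.0165, 0.1576]
orientation: [-180.0, 0.1, -177.9]
wrist_force: [-0.0, 0.3, 0.1]
width: 0.05
grasp_force: 0.0
```

```bash
python3 look.py p1; python3 -c "
from h import *
go((.4953,-.0167,.05,182.1))"
```

```text
cell px [180. 165.] c [ 0.4565 -0.1143] L 0.0395 W 0.0203 ang 0.5 ends [ 0.4373 -0.1145] [ 90   4 187] [ 0.4768 -0.1142] [11 24 85]
  cell px [247. 166.] c [ 0.4549 -0.0668] L 0.0393 W 0.0191 ang 1.6 ends [ 0.4356 -0.0673] [113  16 196] [ 0.475  -0.0662] [13 21 85]
  cell px [384. 166.] c [0.4514 0.0304] L 0.0393 W 0.019 ang 2.2 ends [0.432  0.0297] [ 19  32 174] [0.4713 0.0312] [17 21 84]
  cell px [453. 166.] c [0.4494 0.079 ] L 0.0394 W 0.0204 ang 3.0 ends [0.4302 0.078 ] [ 18  33 172] [0.4696 0.0801] [19 25 82]
  orange px [319.7 121.1] 2666 z 0.041 mean [ 0.4225 -0.0167] mid [ 0.4225 -0.0187] len 0.2198 yaw 2.14
  orange px [317.7 251. ] 422 z 0.08 mean [ 0.4943 -0.0153] mid [ 0.4941 -0.0153] len 0.0215 yaw -84.93
  orange px [636.5 382.9] 45 z 0.08 mean [0.5747 0.1907] mid [0.5751 0.191 ] len 0.0077 yaw -48.95
at [ 0.4943 -0.0165  0.1577] [-1.7999e+02  8.0000e-02 -1.7784e+02] t 42.05 w 0.0499 F [ 0.8 -0.   1. ]
at [ 0.4943 -0.0165  0.1577] [-1.7999e+02  8.0000e-02 -1.7784e+02] t 42.05 w 0.0499 F [ 0.8 -0.   1. ]
(0.4953, -0.0167, 0.05, 182.1) -> [-0.001  -0.0002  0.1077] turn 0.001 alt -6.282
```

Request:
step_arm([
  [-0.001,-0.0002,0.05,0,0.05],
  [-0.001,-0.0002,0.09,0,0.05],
  [-0.001,-0.0002,0.107,0,0.05],
  [-0.001,-0.0002,0.107,0,0.05],
  [-0.001,-0.0002,0.107,0,0.03],
  [-0.001,-0.0002,0.107,0,0.015],
  [-0.001,-0.0002,0.107,0,0.0],
  [-0.001,-0.0002,0.107,0,0.0],
  [-0.001,-0.0002,0.107,0,0.0],
  [-0.001,-0.0002,0.107,0,0.0],
  [-0.001,-0.0002,0.107,0,0.0],
], grip_force=110)

```text
clock: 43.42
position: [0.4958, -0.0175, 0.0518]
orientation: [180.0, 0.2, -178.0]
wrist_force: [-1.5, 3.1, 5.0]
width: 0.0081
grasp_force: 107.7
```

Request:
step_arm([
  [0,0,-0.005,0,0.0],
  [0,0,-0.015,0,0.0],
  [0,0,-0.03,0,0.0],
  [0,0,-0.045,0,0.0],
  [0,0,-0.06,0,0.0],
  [0,0,-0.06,0,0.0],
  [0,0,-0.06,0,0.0],
  [0,0,-0.06,0,0.0],
])

```text
clock: 44.42
position: [0.4937, -0.0175, 0.1089]
orientation: [180.0, -0.1, -178.0]
wrist_force: [0.0, 0.1, -8.5]
width: 0.0077
grasp_force: 107.2
```

```bash
python3 look.py p2
```

```text
cell px [ 98. 188.] c [ 0.4654 -0.1491] L 0.055 W 0.0313 ang -0.3 ends [ 0.4392 -0.149 ] [ 42  12 209] [ 0.4942 -0.1492] [13 22 82]
  cell px [205. 189.] c [ 0.4632 -0.0847] L 0.0547 W 0.0274 ang 1.0 ends [ 0.437  -0.0852] [107   8 215] [ 0.4917 -0.0842] [17 22 81]
  cell px [426. 189.] c [0.4586 0.0473] L 0.0548 W 0.027 ang 2.6 ends [0.4322 0.046 ] [ 19  27 196] [0.4869 0.0486] [13 22 83]
  cell px [536. 188.] c [0.456  0.1131] L 0.0546 W 0.0312 ang 4.0 ends [0.4299 0.1112] [ 19  30 185] [0.4845 0.1151] [15 25 82]
  orange px [316.3 116.3] 8204 z 0.041 mean [ 0.4195 -0.0197] mid [ 0.4195 -0.0197] len 0.3017 yaw 2.05
  orange px [316.5 346.6] 1605 z 0.041 mean [ 0.5497 -0.0149] mid [ 0.55   -0.0149] len 0.0406 yaw -87.91
at [ 0.4938 -0.0175  0.109 ] [ 1.7997e+02 -1.0000e-01 -1.7796e+02] t 44.48 w 0.0082 F [-0.2 -0.1 -9.5]
```

View pics/p2.png

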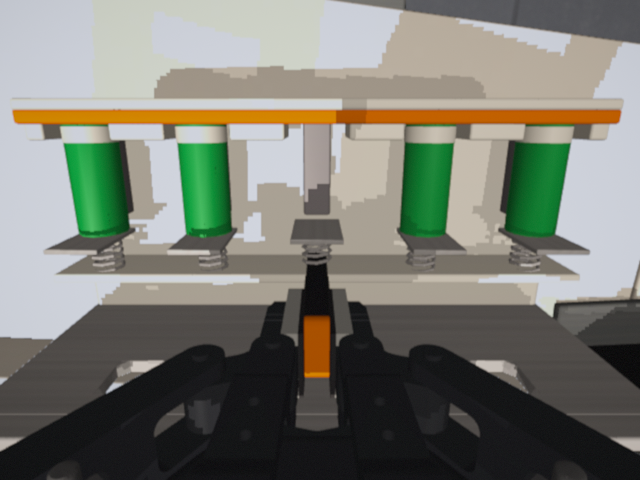

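The caddy is held: four cells under the lip, the post at (316,347), and the keyholes at (140,372) and (497,372). Next I'll check its pitch in the hand.

```bash
cat > pitch.py <<'E'
from h import *
from scipy.optimize import least_squares
def inhand(p,im):
    "fit caddy pose (origin xyz, roll, pitch, yaw) from lip and post top"
    hsv=cv2.cvtColor(im,cv2.COLOR_BGR2HSV)
    n,l,s,c=cv2.connectedComponentsWithStats(cv2.inRange(hsv,(8,150,90),(22,255,255)))
    k=sorted(range(1,n),key=lambda i:-s[i,4])
    lip=[i for i in k if s[i,2]>250][0]; post=[i for i in k if abs(c[i][0]-316)<30 and c[i][1]>280][0]
    obs=[]
    for cols in (slice(s[lip,0]+8,s[lip,0]+28),slice(s[lip,0]+s[lip,2]-28,s[lip,0]+s[lip,2]-8)):
        v,u=np.nonzero(l[:,cols]==lip); obs.append(v.max()+.5)   # inner edge row
    x0,x1=s[lip,0]-.5,s[lip,0]+s[lip,2]-.5
    pr=s[post]; st=readout.sense()
    yaw0=st['orientation'][2]+180
    def f(q,full=False):
        R=Ro.from_euler('xyz',[q[3],q[4],q[5]],degrees=True).as_matrix()
        W=lambda *P:proj(p,np.array(P)@R.T+q[:3])
        e=W((-.036,-.1115,.041),(-.036,.1115,.041)); g=W((.024,-.005,.08),(.024,.005,.08),(.044,-.005,.08),(.044,.005,.08))
        r=[e[0,0]-x0,e[1,0]-x1,e[0,1]-obs[0],e[1,1]-obs[1],g[:2,1].mean()-pr[1]+.5,g[2:,1].mean()-pr[1]-pr[3]+.5,g[:,0].mean()-c[post][0]]
        return r
    T=st['position']; a=np.radians(yaw0)
    q0=[T[0]-.034*np.cos(a),T[1]-.034*np.sin(a),T[2]-.052,0,0,yaw0]
    r0=np.array(f(q0)); s_=least_squares(f,q0,x_scale=[.01,.01,.01,1,1,1])
    print("pred resid level",r0.round(1)); print("caddy fit",s_.x[:3].round(4),"rpy",s_.x[3:].round(2),"res",s_.fun.round(1))
    print("origin rel TCP", (s_.x[:3]-T).round(4),"yaw rel",round(s_.x[5]-yaw0,2)); return s_.x
if __name__=="__main__":
    import sys
    p=vision.camera_params("wrist"); im=cv2.imread(sys.argv[1]) if len(sys.argv)>1 else vision.camera("wrist")
    inhand(p,im)
E
python3 pitch.py pics/p2.png
```

```text
pred resid level [-0.4 -2.8  3.3  2.3  8.2  1.  -1.9]
caddy fit [ 0.463  -0.018   0.0613] rpy [-0.04 -6.53  1.96] res [ 0.6 -0.6 -0.7 -0.7  0.3  1.  -0. ]
origin rel TCP [-0.0308 -0.0005 -0.0477] yaw rel -0.09
```

The post-cap front face biases that fit. The lip and post-back residuals are 3 px or less, so the caddy hangs level to within about 1°. Next I'll carry it to 33 mm in front of the board.

```bash
python3 -c "
from h import *
go((.5014,.2277,.109,185.08))"
```

```text
at [ 0.4938 -0.0175  0.109 ] [ 1.7997e+02 -1.0000e-01 -1.7796e+02] t 44.48 w 0.0082 F [-0.2 -0.1 -9.5]
(0.5014, 0.2277, 0.109, 185.08) -> [-0.0163  0.2448 -0.    ] turn -0.053 alt 6.23
```

Request:
step_arm([
  [0,0.005,0,0,0.0],
  [-0.001,0.015,0,0,0.0],
  [-0.002,0.03,0,-0.005,0.0],
  [-0.003,0.05,0,-0.01,0.0],
  [-0.005,0.075,0,-0.015,0.0],
  [-0.006,0.1,0,-0.02,0.0],
  [-0.008,0.125,0,-0.027,0.0],
  [-0.01,0.15,0,-0.033,0.0],
  [-0.012,0.175,0,-0.04,0.0],
  [-0.014,0.2,0,-0.047,0.0],
  [-0.015,0.22,0,-0.05,0.0],
  [-0.016,0.235,0,-0.053,0.0],
  [-0.0163,0.242,0,-0.053,0.0],
  [-0.0163,0.2448,0,-0.053,0.0],
  [-0.0163,0.2448,0,-0.053,0.0],
  [-0.0163,0.2448,0,-0.053,0.0],
])

```text
clock: 46.48
position: [0.502, 0.227, 0.1098]
orientation: [-180.0, -0.0, -175.0]
wrist_force: [0.2, 0.0, -9.2]
width: 0.0082
grasp_force: 107.5
```

```bash
python3 look.py q1 >/dev/null; python3 -c "
from h import *
p=vision.camera_params('wrist');D=(.5566,.2326)
print([proj(p,[[*cw(D,5.08,-.012,y),.11]]).round(0) for y in(-.066,.066)])
go((*cw(D,5.08,-.0554,0),.0938,185.08))
s=vision.camera('side');cv2.imwrite('pics/q1s.png',cv2.resize(s[180:330,150:350],(800,600),interpolation=cv2.INTER_CUBIC))
a=cv2.imread('pics/q1.png');cv2.imwrite('pics/q12.png',np.hstack([cv2.resize(a,(400,300)),cv2.resize(cv2.imread('pics/q1s.png'),(400,300))]))"
```

```text
[array([[159., 406.]]), array([[474., 406.]])]
at [0.5021 0.227  0.1098] [-179.99   -0.   -174.96] t 46.52 w 0.008 F [ 0.4  0.8 -8.5]
(np.float64(0.5014176092781086), np.float64(0.2276945179424933), 0.0938, 185.08) -> [0.0006 0.0007 0.016 ] turn -0.0007 alt 6.282
```

View pics/q12.png

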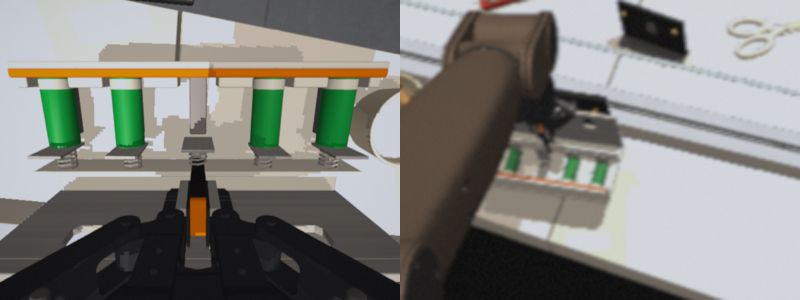

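The caddy is squarely in front of the dock and clear of the salt cup, with the studs hidden behind the plate. I'll lower to hole height and advance gently.

Request:
step_arm([
  [0,0.0007,0.006,-0.001,0.0],
  [0,0.0007,0.012,-0.001,0.0],
  [0,0.0007,0.016,-0.001,0.0],
  [0,0.0007,0.016,-0.001,0.0],
  [-0.004,0.0007,0.016,-0.001,0.0],
  [-0.008,0.0007,0.016,-0.001,0.0],
  [-0.012,0.0007,0.016,-0.001,0.0],
  [-0.015,0.0007,0.016,-0.001,0.0],
  [-0.018,0.0007,0.016,-0.001,0.0],
  [-0.021,0.0007,0.016,-0.001,0.0],
  [-0.024,0.0007,0.016,-0.001,0.0],
  [-0.024,0.0007,0.016,-0.001,0.0],
  [-0.024,0.0007,0.016,-0.001,0.0],
])

```text
clock: 48.2
position: [0.5257, 0.2304, 0.0938]
orientation: [-180.0, -0.0, -174.9]
wrist_force: [-0.7, -0.4, -8.1]
width: 0.0081
grasp_force: 107.5
```

```bash
python3 -c "
from h import *
p=vision.camera_params('wrist');im=vision.camera('wrist');cv2.imwrite('pics/q3.png',im);D=(.5566,.2326)
print([proj(p,[[*cw(D,5.08,-.012,y),.11]]).round(0) for y in(-.066,.066)])
go((*cw(D,5.08,-.0554+.0315,0),.0938,185.08),(*cw(D,5.08,-.0554+.033,0),.0938,185.08))
cv2.imwrite('pics/q3c.png',im[300:480])"
```

```text
[array([[132., 380.]]), array([[495., 380.]])]
at [0.5257 0.2303 0.0937] [-1.8000e+02 -2.0000e-02 -1.7486e+02] t 48.25 w 0.0079 F [-0.3  0.4 -8.2]
(np.float64(0.5327938783708808), np.float64(0.2304837360798843), 0.0938, 185.08) -> [-0.0071 -0.0005 -0.0001] turn 0.001 alt -6.282
(np.float64(0.5342879864229175), np.float64(0.23061655599118863), 0.0938, 185.08) -> [-0.0086 -0.0005 -0.0001] turn 0.001 alt -6.282
```

View pics/q3c.png

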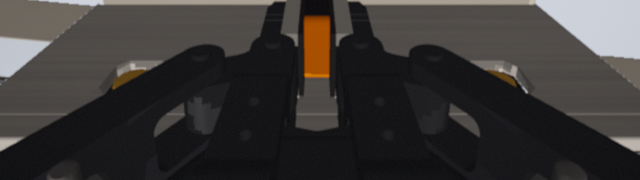

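The brass heads sit inside both keyholes at (130,380) and (505,380), with no contact force. I'll push on to the board.

Request:
step_arm([
  [-0.003,-0.0005,0,0,0.0],
  [-0.006,-0.0005,0,0,0.0],
  [-0.0075,-0.0005,0,0,0.0],
  [-0.0085,-0.0005,0,0,0.0],
  [-0.0085,-0.0005,0,0,0.0],
])

```text
clock: 48.88
position: [0.534, 0.2306, 0.0937]
orientation: [-180.0, -0.1, -174.9]
wrist_force: [-1.2, -1.0, -8.8]
width: 0.0079
grasp_force: 107.7
```

Request:
step_arm([
  [-0.001,0,0,0,0.0],
  [-0.0015,0,0,0,0.0],
  [-0.0015,0,0,0,0.0],
])

```text
clock: 49.25
position: [0.5339, 0.2306, 0.0936]
orientation: [-180.0, -0.3, -174.9]
wrist_force: [-6.8, -0.9, -4.0]
width: 0.008
grasp_force: 108.2
```

Contact came exactly where predicted. I'll back off 1 mm and pull down.

Request:
step_arm([
  [0.0008,0,0,0,0.0],
  [0.0008,0,0.003,0,0.0],
  [0.0008,0,0.006,0,0.0],
  [0.0008,0,0.009,0,0.0],
  [0.0008,0,0.012,0,0.0],
  [0.0008,0,0.014,0,0.0],
  [0.0008,0,0.0155,0,0.0],
  [0.0008,0,0.0155,0,0.0],
])

```text
clock: 50.25
position: [0.534, 0.2307, 0.0779]
orientation: [-180.0, -0.2, -174.9]
wrist_force: [-5.5, 0.1, -5.8]
width: 0.0081
grasp_force: 108.1
```

Request:
step_arm([
  [0,0,0.001,0,0.0],
  [0,0,0.002,0,0.0],
  [0,0,0.003,0,0.0],
  [0,0,0.003,0,0.0],
])

```text
clock: 50.75
position: [0.534, 0.2307, 0.0771]
orientation: [-180.0, -0.2, -174.9]
wrist_force: [-10.9, -2.1, 4.2]
width: 0.008
grasp_force: 109.6
```

The travel was exactly 16.5 mm and the studs now bear the load. I'll release and retract.

Request:
step_arm([
  [0.0008,0,-0.0015,0,0.0],
  [0.0008,0,-0.0015,0,0.0],
  [0.0008,0,-0.0015,0,0.02],
  [0.0008,0,-0.0015,0,0.04],
  [0.0008,0,-0.0015,0,0.05],
  [0.0008,0,-0.0015,0,0.05],
  [0.0008,0,-0.02,0,0.05],
  [0.0008,0,-0.06,0,0.05],
  [0.0008,0,-0.11,0,0.05],
  [0.0008,0,-0.17,0,0.05],
  [0.0008,0,-0.19,0,0.05],
  [0.0008,0,-0.19,0,0.05],
])

```text
clock: 52.25
position: [0.5351, 0.2309, 0.268]
orientation: [180.0, 0.3, -174.9]
wrist_force: [-0.6, -0.4, 0.8]
width: 0.0501
grasp_force: 0.0
```

```bash
python3 -c "
from h import *
p=vision.camera_params('wrist');im=vision.camera('wrist');cv2.imwrite('pics/z1.png',im);D=(.5566,.2326)
go();caddy(p,im)
for P in((-.0955,0,.066),(-.023,0,.105)): print(P,proj(p,[[*cw(D,5.08,*P[:2]),P[2]]]).round(1))"
```

```text
at [0.534  0.2306 0.2652] [-1.8000e+02  1.0000e-02 -1.7486e+02] t 52.3 w 0.05 F [-0.4  0.3 -1.6]
  orange px [320.1 116.1] 1397 z 0.041 mean [0.4598 0.2279] mid [0.46   0.2248] len 0.234 yaw 5.0
  orange px [632.2 147. ] 216 z 0.08 mean [0.4614 0.4793] mid [0.4614 0.4793] len 0.0165 yaw 60.6
  orange px [630.7 171.9] 170 z 0.08 mean [0.4808 0.4842] mid [0.4811 0.484 ] len 0.0189 yaw 45.29
  orange px [609.3 205.7] 2464 z 0.041 mean [0.5156 0.5048] mid [0.5144 0.5038] len 0.0778 yaw -49.24
  orange px [635.  185.3] 115 z 0.08 mean [0.4913 0.4911] mid [0.4906 0.4911] len 0.0124 yaw -84.91
  orange px [317.2 211.2] 235 z 0.08 mean [0.5365 0.2323] mid [0.5364 0.2323] len 0.0224 yaw -85.92
  orange px [230.4 232.9] 73 z 0.08 mean [0.5619 0.1602] mid [0.5619 0.1599] len 0.0138 yaw 4.89
  orange px [401.1 233.6] 93 z 0.08 mean [0.5495 0.3053] mid [0.5495 0.3052] len 0.0139 yaw 3.13
  orange px [632.7 246.9] 229 z 0.08 mean [0.5434 0.5058] mid [0.5434 0.5058] len 0.0165 yaw -70.91
(-0.0955, 0, 0.066) [[315.6 117.5]]
(-0.023, 0, 0.105) [[315.4 214.5]]
```

View pics/z1.png

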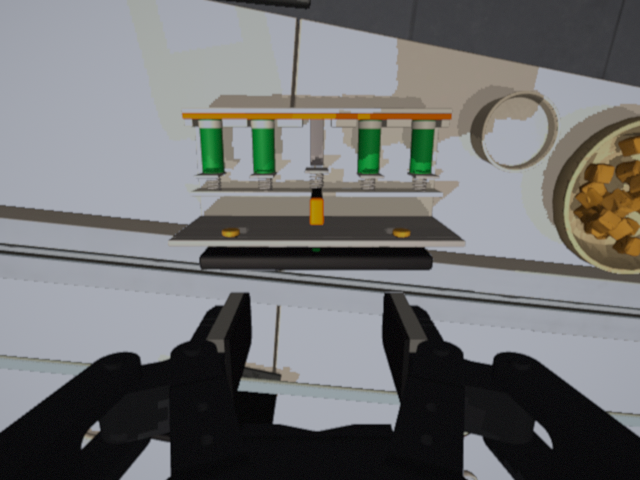

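The caddy hangs level with both stud heads in front of the plate, at (230,233) and (401,234). The lip and post match the predicted hung pose within 3 px, and all four cells are under the lip. I'll hand in.

```bash
python3 -c "
from workcell import workorder
print(workorder.job_done())"
```

```text
the job is handed in; nothing more can be done
None
```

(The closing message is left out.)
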